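# Swap the desk things round into their own trays

## Task

The tub, the memo box and the stapler have been put back into one another's trays. Set each upright in the middle of its own tray: the round tub in the round tray, the square memo box in the square tray, and the stapler lengthwise in the oblong tray; the blank note pad is free for parking a thing on the way. Keep the three upright the whole time, and leave the roll of tape, the glue stick and the mug where they stand.

Things in the scene. Friction and masses are not known exactly. Their poses are not given: they have to be found in the camera images.
- tub: Loose round white plastic tub with a flat lid, straight-sided, 60 mm diameter, 46 mm tall, about 120 g. Origin: centre of its underside; z up. At the start it stands in the square tray.
- memo_box: Loose square memo box: black plastic, 54 x 54 mm and 40 mm tall, filled with a white paper block (47 x 47 mm) that reaches 46 mm; about 180 g. Origin: centre of its underside; x and y along its sides, z up. At the start it stands in the oblong tray.
- stapler: Loose dark steel mini stapler standing on its rubber base, 80 mm long (x) and 28 mm wide (y) at the base, 40 mm tall, about 130 g. From 16 to 40 mm up its sides are an upright-sided arm 24 mm wide (y) and 78 mm long, good to grip across y. Origin: centre of its underside; z up. At the start it stands in the round tray, turned any way.
- round_tray: Fixed round pale wood tray, 102 mm outside and 94 mm inside diameter; floor 4 mm above the desk, rim 4 mm thick and 10 mm above the desk. Origin: centre of its underside, on the desk.
- square_tray: Fixed square pale wood tray, 92 x 92 mm outside, 84 x 84 mm inside; floor 4 mm above the desk, rim 4 mm thick and 10 mm above the desk. Origin: centre of its underside, on the desk; x and y along its sides.
- oblong_tray: Fixed oblong pale wood tray, 114 mm (x) x 76 mm (y) outside, 106 x 68 mm inside; floor 4 mm above the desk, rim 4 mm thick and 10 mm above the desk. Origin: centre of its underside, on the desk; x along its long side.
- note_pad: Fixed blank white note pad lying flat, 105 mm (x) x 140 mm (y), 3 mm thick, with a brown strip along one long edge; empty at the start. Origin: centre of its underside, on the desk.
- tape_roll: Loose roll of clear tape lying flat among the trays, 48 mm outside diameter, 26 mm hole, 18 mm tall. Origin: centre of its underside. Must stay where it is.
- glue_stick: Loose white and grey glue stick standing among the trays, 28 mm diameter, 58 mm tall. Origin: centre of its underside. Must stay where it is.
- mug: Loose white mug standing at the far left, 80 mm diameter, 90 mm tall, handle to its +y. Origin: centre of its underside. Must stay where it is.
Not all that is in view belongs to the job. Leave any purple or red look-alike of the round_tray alone.

How it is judged:
By the outcome, as a careful person would: the job done as asked, in the order asked, and still so for the second after the job is handed in, with the robot touching nothing.
It also fails if it takes over 99 s, if anything falls off the work surface, if the arm or the gripper's body presses on something with over 40 N, if the wrist force passes 120 N, or if a joint passes its speed limit or range.

## Robot

A 7-joint arm with a two-finger parallel gripper is mounted at the origin on the work surface. World frame = base frame: x ahead of the robot, y to its left, z up, the work surface at z = 0. Lengths are in m, angles in rad, forces in N, time in s.
With the tool pointing down it reaches from about 0.4 to 0.85 m from the base axis. Payload 10.4 kg.
Tool frame: the origin (TCP) lies at the very end of the fingers, on their centre line; the grasp point (between the pads) lies 19 mm behind it (r.pinch_z is the distance from the TCP to the grasp point, in m); z points along the fingers, y is the line along which they close (so a half turn about z gives the same grasp; the last joint's range is limited). The gripper opens to 87 mm and grips with 3 to 60 N. Pads are 19 mm wide; open, the fingers measure 117 mm over their backs; the gripper's body (75 mm by 190 mm) begins 51 mm behind the grasp point.
Start: joints at [1.167, 0.332, -0.065, 1.46, 0.022, 1.35, -0.088], TCP at [0.232, -0.58, 0.223] pointing down, gripper open.
Joint ranges: [-2.6, 2.6], [-0.5, 2.12], [-1.47, 1.34], [0.16, 2.42], [-1.27, 4.41], [0.06, 2.06], [-2.6, 2.6]. Speed limits (rad/s): [2.22, 2.22, 2.79, 2.79, 3.14, 3.14, 3.14].

## Interface

Orientations are given as a unit quaternion [x, y, z, w].
In Python, from bench import r, camera gives the robot as it stands. The module is installed in compiled form; this text tells all that it offers.
- The arm moves only by the shell command python3 -m pendant 'ROWS' [FORCE]. ROWS is JSON, a list of rows, each an object with "dp": the shift along the tool's x, y, z as a fraction of full scale, a list of three; "rotation": the turn, a rotation vector about the tool's x, y, z as a fraction of full scale, a list of three; "jaw": the opening, from 0 (shut) to 1 (fully open). A call has 1 to 8 rows; each row is the pose to reach, as a shift and turn from the pose commanded when the call began, along the tool's axes at that moment, turning the shorter way round; what a row does not reach only later rows make up. Full scale, the value 1, is 0.15 m for a shift and 2 pi rad for a turn. A row lasts 1/8 s, in which the tool goes at most 62.5 mm and 10.7 degrees, less where a joint would pass 70% of its speed; a pose out of reach is approached as far as the arm can. A call with a number of a shift or a turn outside -1 to 1 is refused whole. A call with a gripper value outside its range is refused whole. The fingers move at their own pace and stop on an object; FORCE is the grip in N (left out, the last holds). Time passes only in rows, so rows that repeat a pose let the fingers close. It gives the time, the measured TCP pose, the force, the opening and the grip force at its end, in the units of the state.
- r.read_state(): the state, without advancing time (a new reading comes with each control period).
- camera(name): name is "side" or "top"; returns a dict with "image" (420x560x3 uint8, red, green, blue), "z_map" (420x560 float32, m along the optical axis (not along the pixel's ray), 0 where there is no reading), "mtx" (3x3 intrinsics, pixels), "distortion" ([k1, k2, p1, p2, k3] as OpenCV has them; the pictures are not rectified), "T" (4x4, takes a point from camera to world coordinates). Camera axes: x right, y down, z forward; pixel columns grow to the right and rows downward; lengths in m; the calibration is good to about 2 mm. A picture is of the moment at which its call begins.
- r.close_job(): hands the job in; it is judged then, once.
The state is a dict: "time": time; "joint_positions": joint angles; "joint_vel": joint speeds; "joint_torque": joint torques, N m; "ee_pos": TCP position; "eef_rot": TCP orientation; "ft_force": force on the tool from outside, world axes, zero at the start; "torque": the same for the moment, N m; "width": finger opening in m; "grip_force": force on a finger pad.
Only numpy, scipy, OpenCV 4.12 (cv2) and the standard library are available. Lean on these libraries where they do the work, as an engineer would, in place of code of your own. Each camera call takes 0.05 s, during which the arm holds its last target. There are 200 camera calls.

## Working session

There is one attempt and no reset: what is moved stays moved. The work goes in short steps, Python scripts to look and compute and a shell command to move; the robot and the scene stay as the last step left them, time stands still between calls to the robot, and variables do not carry over. Pictures are saved under pics/ and viewed, at most 14 in all, crops included, and the job is handed in when it is done.

```bash
mkdir -p pics; python3 - <<'E'
from bench import r,camera
import cv2,numpy as np
for n in("top","side"):
    c=camera(n);np.savez(f"pics/{n}0.npz",**c)
    cv2.imwrite(f"pics/{n}0.png",c["image"][...,::-1])
    print(n,c["mtx"].tolist(),c["distortion"],np.round(c["T"],3).tolist())
s=r.read_state();print(s,r.pinch_z)
E
```

```text
top [[390.35496074071364, 0.0, 277.245317827897], [0.0, 390.35496074071364, 213.74379368448945], [0.0, 0.0, 1.0]] [-0.02725058  0.          0.          0.          0.        ] [[-0.084, -0.971, 0.223, 0.313], [-0.996, 0.083, -0.017, 0.019], [-0.001, -0.223, -0.975, 0.946], [0.0, 0.0, 0.0, 1.0]]
side [[403.0331127233711, 0.0, 273.11912940462315], [0.0, 403.0331127233711, 210.31627139299954], [0.0, 0.0, 1.0]] [0.01059007 0.         0.         0.         0.        ] [[0.893, -0.31, 0.325, 0.24], [-0.449, -0.593, 0.668, -0.507], [-0.015, -0.743, -0.669, 0.561], [0.0, 0.0, 0.0, 1.0]]
{'time': 0.1, 'joint_positions': array([ 1.1674358 ,  0.33280712, -0.06469098,  1.46084238,  0.02159137,
        1.34987837, -0.08849565]), 'joint_vel': array([-0.00114766, -0.00095094,  0.0003425 , -0.00196324, -0.00074075,
        0.00026795,  0.00028662]), 'joint_torque': array([ 2.38206878e-03, -6.24546075e+01,  2.53045763e-02, -3.90722001e+01,
       -6.13576197e-02,  3.66049481e-02,  1.74886077e-05]), 'ee_pos': array([ 0.23213818, -0.57993146,  0.22184158]), 'eef_rot': array([ 9.81930945e-01,  1.89238564e-01, -1.41411332e-04, -6.03807259e-04]), 'ft_force': array([-0.67452332,  0.2290216 ,  0.53586206]), 'torque': array([-0.0661939 , -0.00884991, -0.0265084 ]), 'grip_force': 0.0, 'width': 0.08703136028359248} 0.0187
```

View pics/top0.png

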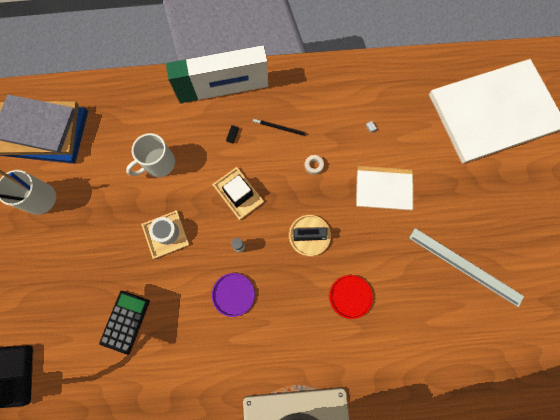

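View pics/side0.png

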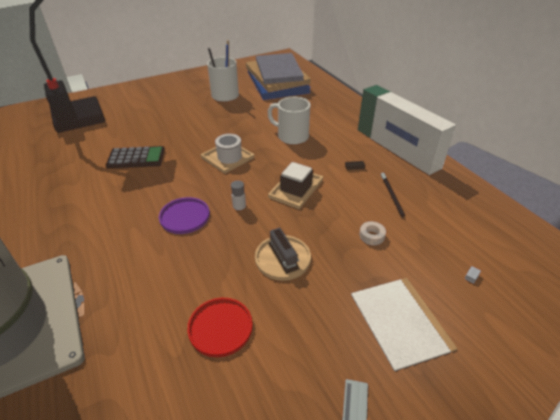

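```bash
cat > h.py <<'E'
import cv2,numpy as np
def load(n,k): return dict(np.load(f"pics/{n}{k}.npz"))
def snap(n,k):
    from bench import camera
    c=camera(n);np.savez(f"pics/{n}{k}.npz",**c);return c
def rays(c,uv):
    p=cv2.undistortPoints(np.asarray(uv,np.float64).reshape(-1,1,2),c["mtx"],c["distortion"]).reshape(-1,2)
    return np.c_[p,np.ones(len(p))]
def onplane(c,uv,z):
    d=rays(c,uv)@c["T"][:3,:3].T;o=c["T"][:3,3]
    return (o+d*((z-o[2])/d[:,2])[:,None])[:,:2]
def cloud(c):
    h,w=c["z_map"].shape;v,u=np.mgrid[:h,:w]
    p=rays(c,np.c_[u.ravel(),v.ravel()])*c["z_map"].reshape(-1,1)
    return (p@c["T"][:3,:3].T+c["T"][:3,3]).reshape(h,w,3)
def proj(c,P):
    T=np.linalg.inv(c["T"]);q,_=cv2.projectPoints(np.asarray(P,float),cv2.Rodrigues(T[:3,:3])[0],T[:3,3],c["mtx"],c["distortion"]);return q.reshape(-1,2)
E
python3 - <<'E'
from h import *
P={}
t=load("top",0);s=load("side",0)
ct=cloud(t);cs=cloud(s)
seeds=dict(tub=(163,231),memo=(237,190),stap=(310,235),pad=(385,189),tape=(315,156),glue=(238,243),desk=(280,270),mugc=(155,165))
for k,(u,v) in seeds.items():
    print(k,t["image"][v,u],np.round(ct[v,u],4), np.round(ct[v-3:v+4,u-3:u+4,2].std(),4))
for k,(u,v) in dict(tub=(228,143),memo=(298,171),stap=(283,245),pad=(405,320),tape=(372,225),glue=(237,186),desk=(240,260)).items():
    print(k,s["image"][v,u],np.round(cs[v,u],4))
a=cv2.resize(t["image"][140:280,120:420,::-1],None,fx=2.6,fy=2.6,interpolation=cv2.INTER_CUBIC)
cv2.imwrite("pics/topc.png",a)
a=cv2.resize(s["image"][110:290,180:400,::-1],None,fx=3.3,fy=3.3,interpolation=cv2.INTER_CUBIC);cv2.imwrite("pics/sidec.png",a)
E
```

```text
tub [122 121 116] [0.4988 0.2718 0.0512] 0.0015
memo [249 244 233] [0.5843 0.0937 0.0485] 0.0014
stap [69 74 73] [ 0.4617 -0.0696  0.0437] 0.1287
pad [248 243 232] [ 0.5692 -0.274   0.0028] 0.1331
tape [239 223 197] [ 0.6651 -0.1052  0.0204] 0.1322
glue [120 119 114] [0.4548 0.0983 0.0585] 0.0013
desk [159  88  39] [0.3901 0.0069 0.0004] 0.0015
mugc [117 113 102] [0.6532 0.2803 0.0777] 0.0106
tub [109 107 104] [0.5002 0.2622 0.0499]
memo [214 208 192] [0.5918 0.0919 0.0488]
stap [62 50 46] [ 0.4657 -0.0794  0.0437]
pad [213 205 190] [ 0.5798 -0.277   0.0018]
tape [162 144 127] [ 0.6547 -0.0893  0.0162]
glue [110 107 104] [0.4537 0.0968 0.0558]
desk [128  86  53] [ 0.3977 -0.0392 -0.0011]
```

View pics/topc.png

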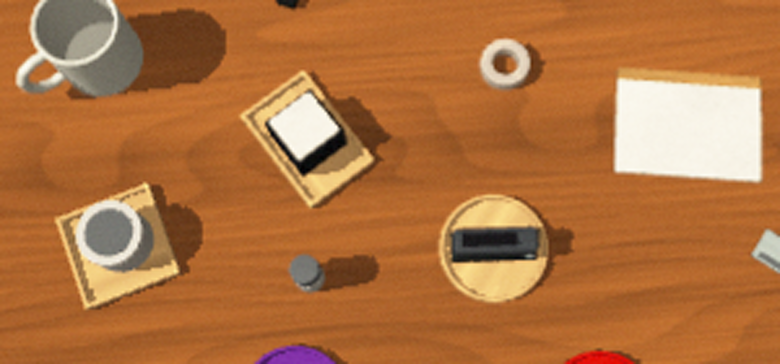

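View pics/sidec.png

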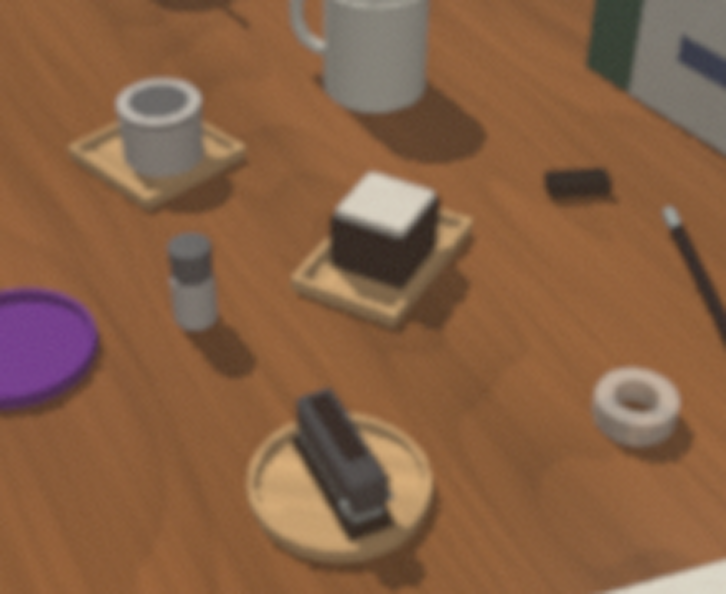

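```bash
cat >> h.py <<'E'
def blob(m,seed):
    m=cv2.morphologyEx(m.astype(np.uint8),cv2.MORPH_OPEN,np.ones((2,2),np.uint8))
    cs,_=cv2.findContours(m,cv2.RETR_EXTERNAL,cv2.CHAIN_APPROX_NONE)
    cs=[k for k in cs if len(k)>8]
    k=min(cs,key=lambda k:-cv2.pointPolygonTest(k,tuple(map(float,seed)),True))
    return k.reshape(-1,2).astype(float)
def rect(c,k,z):
    q=onplane(c,k,z)*1000
    (x,y),(w,h),a=cv2.minAreaRect(q.astype(np.float32))
    if w<h: w,h,a=h,w,a+90
    return f"rect ({x:.1f},{y:.1f}) {w:.1f}x{h:.1f} long axis {a%180:.1f} deg"
def circ(c,k,z):
    q=onplane(c,k,z)*1000
    (x,y),(w,h),a=cv2.fitEllipse(cv2.convexHull(q.astype(np.float32)))
    (X,Y),R=cv2.minEnclosingCircle(q.astype(np.float32))
    return f"ell ({x:.1f},{y:.1f}) {w:.1f}x{h:.1f}  enc ({X:.1f},{Y:.1f}) d{2*R:.1f}"
def hsv(c): return cv2.cvtColor(c["image"],cv2.COLOR_RGB2HSV).astype(int)
E
python3 - <<'E'
from h import *
for n,sd in(("top",dict(sq=(163,233),ob=(238,191),ro=(310,236),tub=(163,231),memo=(237,190),stap=(310,233),pad=(385,189),tape=(315,164),glue=(238,243))),
            ("side",dict(sq=(228,150),ob=(296,185),ro=(283,258),tub=(228,150),memo=(298,171),stap=(283,245),pad=(400,320),tape=(372,233),glue=(238,195)))):
    c=load(n,0);H=hsv(c);h,s,v=H[...,0],H[...,1],H[...,2];z=cloud(c)[...,2]
    # print sample colours
    wood=(h>10)&(h<25)&(s>60)&(v>(150 if n=="top" else 115))&(s<(165 if n=="top" else 150))
    cv2.imwrite(f"pics/w{n}.png",wood*255)
    full=lambda seed,m:blob(m,seed)
    obj=z>0.028
    for k in("sq","ob","ro"):
        m=wood|(obj&0)
        # join with the object to close ring
        b=blob(cv2.dilate((m).astype(np.uint8),np.ones((1,1))),sd[k])
        print(n,k,circ(c,b,.005) if k=="ro" else rect(c,b,.005))
    lev=lambda k,lo:blob(z>lo,sd[k])
    top={}
    for k,zz in(("tub",.046),("memo",.046),("stap",.037),("glue",.05)):
        b=lev(k,zz);m=np.zeros(z.shape,np.uint8);cv2.fillPoly(m,[b.astype(np.int32)],1)
        m=cv2.erode(m,np.ones((3,3)));Z=np.median(z[m>0]);
        print(n,k,"top z %.4f"%Z,circ(c,b,Z) if k in("tub","glue") else rect(c,b,Z))
    w=blob((s<60)&(v>170),sd["memo"]);print(n,"paper",rect(c,w,.05))
    w=blob((s<75)&(v>130),sd["pad"]);print(n,"pad",rect(c,w,.003), rect(c,blob((s<90)&(v>90)&(z<.03),sd["tape"]),.009))
    w=blob((s<50)&(v>60)&(z>.01),sd["tub"]);print(n,"tub sil",rect(c,w,.027))
E
```

```text
top sq rect (498.3,279.0) 94.8x93.9 long axis 17.2 deg
top ob rect (588.3,94.1) 116.6x78.8 long axis 32.7 deg
top ro ell (465.7,-73.8) 101.0x103.3  enc (466.0,-74.1) d104.2
top tub top z 0.0509 ell (501.6,273.1) 58.4x59.8  enc (501.6,273.0) d60.4
top memo top z 0.0508 rect (586.5,92.1) 49.7x48.7 long axis 125.2 deg
top stap top z 0.0454 rect (465.9,-73.4) 77.4x23.7 long axis 85.1 deg
top glue top z 0.0582 ell (452.1,99.1) 25.3x26.2  enc (452.6,98.5) d27.2
top paper rect (586.9,92.8) 47.7x47.3 long axis 33.4 deg
top pad rect (565.5,-274.1) 140.6x93.8 long axis 81.0 deg rect (645.4,-104.2) 48.2x45.9 long axis 175.2 deg
top tub sil rect (502.1,275.8) 70.7x58.1 long axis 42.0 deg
side sq rect (509.9,425.0) 795.0x631.7 long axis 89.8 deg
side ob rect (509.9,425.0) 795.0x631.7 long axis 89.8 deg
side ro ell (471.1,-69.2) 109.0x117.9  enc (471.3,-67.6) d121.3
side tub top z 0.0488 ell (504.8,267.4) 57.7x62.2  enc (505.7,267.1) d63.1
side memo top z 0.0489 rect (589.7,88.3) 49.5x48.2 long axis 32.0 deg
side stap top z 0.0434 rect (468.4,-78.9) 79.1x24.1 long axis 87.1 deg
side glue top z 0.0563 ell (455.2,93.4) 26.8x31.4  enc (454.6,93.9) d32.3
side paper rect (588.6,89.6) 47.3x46.7 long axis 32.0 deg
side pad rect (568.2,-274.2) 142.4x95.5 long axis 80.9 deg rect (648.8,-103.9) 63.9x47.5 long axis 54.1 deg
side tub sil rect (505.3,275.7) 118.0x58.9 long axis 66.7 deg[ WARN:0@0.307] global loadsave.cpp:1063 imwrite_ Unsupported depth image for selected encoder is fallbacked to CV_8U.
```

```bash
cat > plan.py <<'E'
import sys,numpy as np
from bench import r
from scipy.spatial.transform import Rotation as R
# usage: plan.py x y z(mm) yaw_of_tool_y(deg, world): prints shift/turn in tool axes as fractions of full scale
x,y,z,yaw=map(float,sys.argv[1:5]);s=r.read_state();M=R.from_quat(s["eef_rot"])
c,n=np.cos(np.radians(yaw)),np.sin(np.radians(yaw))
best=min((R.from_matrix(np.c_[[-k*n*-1,k*c*-1,0],[k*c,k*n,0],[0,0,-1]]) for k in(1,-1)),key=lambda g:(M.inv()*g).magnitude())
print("dp",np.round(M.inv().apply(np.array([x,y,z])/1000-s["ee_pos"])/.15,3),"rot",np.round((M.inv()*best).as_rotvec()/2/np.pi,4))
print("now",np.round(s["ee_pos"]*1000,1),"t",s["time"],"q",np.round(s["joint_positions"],2),"w",round(s["width"]*1000,1))
E
python3 plan.py 467 -76 150 -4
```

```text
Traceback (most recent call last):
  File "plan.py", line 7, in <module>
    best=min((R.from_matrix(np.c_[[-k*n*-1,k*c*-1,0],[k*c,k*n,0],[0,0,-1]]) for k in(1,-1)),key=lambda g:(M.inv()*g).magnitude())
  File "plan.py", line 7, in <genexpr>
    best=min((R.from_matrix(np.c_[[-k*n*-1,k*c*-1,0],[k*c,k*n,0],[0,0,-1]]) for k in(1,-1)),key=lambda g:(M.inv()*g).magnitude())
              ~~~~~~~~~~~~~^^^^^^^^^^^^^^^^^^^^^^^^^^^^^^^^^^^^^^^^^^^^^^^^
  File "scipy/spatial/transform/_rotation.pyx", line 1143, in scipy.spatial.transform._rotation.Rotation.from_matrix
ValueError: Non-positive determinant (left-handed or null coordinate frame) in rotation matrix 0: [[-0.06975647  0.99756405  0.        ]
 [-0.99756405 -0.06975647  0.        ]
 [ 0.          0.         -1.        ]].
```

```bash
sed -i 's/\[-k\*n\*-1,k\*c\*-1,0\]/[-k*n,k*c,0]/' plan.py; python3 plan.py 467 -76 150 -4
python3 -m pendant '[{"dp":[0.9,-0.85,0],"rotation":[0,0,0],"jaw":1},{"dp":[0.9,-0.85,0],"rotation":[0,0,0],"jaw":1},{"dp":[0.9,-0.85,0],"rotation":[0,0,0],"jaw":1},{"dp":[0.9,-0.85,0],"rotation":[0,0,0],"jaw":1},{"dp":[0.9,-0.85,0],"rotation":[0,0,0],"jaw":1}]' 20
python3 -m pendant '[{"dp":[0.9,-0.85,0],"rotation":[0,0,0],"jaw":1},{"dp":[0.9,-0.85,0],"rotation":[0,0,0],"jaw":1},{"dp":[0.9,-0.85,0],"rotation":[0,0,0],"jaw":1},{"dp":[0.9,-0.85,0],"rotation":[0,0,0],"jaw":1},{"dp":[0.9,-0.85,0],"rotation":[0,0,0],"jaw":1}]'
python3 plan.py 467 -76 150 -4
```

```text
dp [ 2.702 -2.536  0.482] rot [-2.000e-04 -1.000e-04 -1.783e-01]
now [ 232.1 -579.9  221.8] t 0.1 q [ 1.17  0.33 -0.06  1.46  0.02  1.35 -0.09] w 87.0
time: 0.72
ee_pos: [0.3098, -0.412, 0.2225]
eef_rot: [0.982, 0.189, -0.0, 0.0]
ft_force: [-0.0, -0.1, 0.3]
width: 0.0871
grip_force: 0.0
time: 1.35
ee_pos: [0.3876, -0.2447, 0.2224]
eef_rot: [0.982, 0.188, -0.0, 0.0]
ft_force: [0.3, -0.3, 0.0]
width: 0.0871
grip_force: 0.0
dp [ 0.908 -0.849  0.482] rot [-0.      0.     -0.1786]
now [ 387.6 -244.7  222.4] t 1.35 q [ 0.82 -0.02 -0.35  1.86 -0.01  1.3  -0.72] w 87.1
```

```bash

python3 -m pendant '[{"dp":[0.91,-0.85,0.45],"rotation":[0,0,-0.178],"jaw":1},{"dp":[0.91,-0.85,0.45],"rotation":[0,0,-0.178],"jaw":1},{"dp":[0.91,-0.85,0.45],"rotation":[0,0,-0.178],"jaw":1},{"dp":[0.91,-0.85,0.45],"rotation":[0,0,-0.178],"jaw":1},{"dp":[0.91,-0.85,0.45],"rotation":[0,0,-0.178],"jaw":1},{"dp":[0.91,-0.85,0.45],"rotation":[0,0,-0.178],"jaw":1},{"dp":[0.91,-0.85,0.45],"rotation":[0,0,-0.178],"jaw":1},{"dp":[0.91,-0.85,0.45],"rotation":[0,0,-0.178],"jaw":1}]'
python3 plan.py 467 -76 18 -4
python3 - <<'E'
from h import *
o=[]
for n,k in(("top",(190,200)),("side",(170,150))):
    c=snap(n,1);u,v=proj(c,[[.467,-.076,.15]])[0].astype(int)
    print(n,proj(c,[[.467,-.076,.155]]))
    o.append(cv2.resize(c["image"][max(v-70,0):v+90,u-80:u+80,::-1],(400,400),interpolation=cv2.INTER_CUBIC))
cv2.imwrite("pics/g1.png",np.hstack(o))
E
```

```text
time: 2.35
ee_pos: [0.4675, -0.0753, 0.1549]
eef_rot: [0.734, 0.679, -0.0, -0.0]
ft_force: [0.4, 0.1, -0.4]
width: 0.0871
grip_force: 0.0
dp [-0.005 -0.003  0.913] rot [-0.     -0.     -0.0013]
now [467.5 -75.3 154.9] t 2.35 q [ 0.63  0.09 -0.59  1.91  0.05  1.16 -0.06] w 87.1
top [[317.16712569 223.07364612]]
side [[282.86429549 194.80957409]]
```

View pics/g1.png

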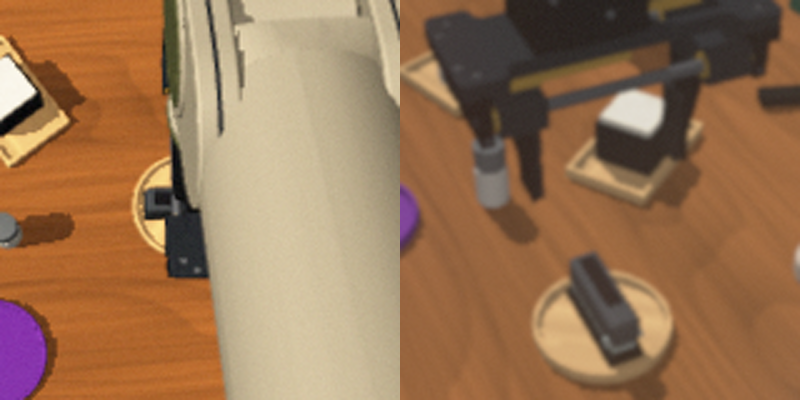

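```bash

python3 -m pendant '[{"dp":[0,0,0.4],"rotation":[0,0,0],"jaw":1},{"dp":[0,0,0.7],"rotation":[0,0,0],"jaw":1},{"dp":[0,0,0.93],"rotation":[0,0,0],"jaw":1},{"dp":[0,0,0.93],"rotation":[0,0,0],"jaw":1},{"dp":[0,0,0.93],"rotation":[0,0,0],"jaw":1}]'
python3 -m pendant '[{"dp":[0,0,0],"rotation":[0,0,0],"jaw":0},{"dp":[0,0,0],"rotation":[0,0,0],"jaw":0},{"dp":[0,0,0],"rotation":[0,0,0],"jaw":0},{"dp":[0,0,0],"rotation":[0,0,0],"jaw":0},{"dp":[0,0,0],"rotation":[0,0,0],"jaw":0},{"dp":[0,0,0],"rotation":[0,0,0],"jaw":0},{"dp":[0,0,0],"rotation":[0,0,0],"jaw":0}]' 20
```

```text
time: 3.08
ee_pos: [0.4682, -0.0742, 0.0167]
eef_rot: [0.732, 0.681, 0.0, 0.0]
ft_force: [-0.3, 0.8, 0.3]
width: 0.0867
grip_force: 0.0
time: 3.95
ee_pos: [0.4676, -0.0741, 0.0155]
eef_rot: [0.732, 0.681, 0.0, 0.0]
ft_force: [0.7, -1.0, -0.9]
width: 0.0248
grip_force: 0.2
```

```bash

python3 -m pendant '[{"dp":[0,0,0],"rotation":[0,0,0],"jaw":0},{"dp":[0,0,0],"rotation":[0,0,0],"jaw":0},{"dp":[0,0,-0.2],"rotation":[0,0,0],"jaw":0},{"dp":[0,0,-0.45],"rotation":[0,0,0],"jaw":0},{"dp":[0,0,-0.6],"rotation":[0,0,0],"jaw":0},{"dp":[0,0,-0.6],"rotation":[0,0,0],"jaw":0}]'
python3 plan.py 566 -274 105 -4
```

```text
time: 4.7
ee_pos: [0.4685, -0.0743, 0.1068]
eef_rot: [0.732, 0.681, 0.001, 0.001]
ft_force: [-0.5, -0.6, -2.6]
width: 0.0234
grip_force: 20.0
dp [-1.281  0.744  0.015] rot [ 0.0004  0.0001 -0.0003]
now [468.5 -74.3 106.8] t 4.7 q [ 0.62  0.15 -0.6   1.96  0.1   1.05 -0.09] w 23.4
```

```bash

python3 -m pendant '[{"dp":[-0.3,0.17,0],"rotation":[0,0,0],"jaw":0},{"dp":[-0.6,0.35,0],"rotation":[0,0,0],"jaw":0},{"dp":[-0.9,0.52,0],"rotation":[0,0,0],"jaw":0},{"dp":[-0.9,0.52,0],"rotation":[0,0,0],"jaw":0}]'
python3 -m pendant '[{"dp":[-0.2,0.11,0],"rotation":[0,0,0],"jaw":0},{"dp":[-0.38,0.22,0],"rotation":[0,0,0],"jaw":0},{"dp":[-0.38,0.22,0.3],"rotation":[0,0,0],"jaw":0},{"dp":[-0.38,0.22,0.5],"rotation":[0,0,0],"jaw":0},{"dp":[-0.38,0.22,0.5],"rotation":[0,0,0],"jaw":0}]'
python3 plan.py 566 -274 14.5 -4
```

```text
time: 5.2
ee_pos: [0.5351, -0.2184, 0.1031]
eef_rot: [0.734, 0.679, -0.001, -0.001]
ft_force: [-0.2, 1.3, -2.3]
width: 0.0239
grip_force: 20.0
time: 5.82
ee_pos: [0.5621, -0.2717, 0.027]
eef_rot: [0.732, 0.682, -0.001, -0.003]
ft_force: [-0.5, 0.6, -0.6]
width: 0.0238
grip_force: 20.0
dp [-0.014  0.028  0.083] rot [-0.001  -0.0004 -0.0001]
now [ 562.1 -271.7   27. ] t 5.825 q [ 0.71  0.55 -0.43  1.63  0.26  1.02  0.13] w 23.8
```

```bash

python3 -m pendant '[{"dp":[0,0,0.04],"rotation":[0,0,0],"jaw":0},{"dp":[0,0,0.075],"rotation":[0,0,0],"jaw":0},{"dp":[0,0,0.075],"rotation":[0,0,0],"jaw":0},{"dp":[0,0,0.075],"rotation":[0,0,0],"jaw":0}]'
python3 plan.py 566 -274 14.5 -4
```

```text
time: 6.32
ee_pos: [0.5648, -0.2736, 0.0198]
eef_rot: [0.732, 0.681, 0.0, 0.0]
ft_force: [0.2, 0.5, -1.7]
width: 0.0238
grip_force: 20.0
dp [-0.002  0.008  0.036] rot [ 0.0001  0.0001 -0.0003]
now [ 564.8 -273.6   19.8] t 6.325 q [ 0.71  0.56 -0.43  1.63  0.26  1.01  0.12] w 23.8
```

```bash

python3 -m pendant '[{"dp":[0,0,0.035],"rotation":[0,0,0],"jaw":0},{"dp":[0,0,0.035],"rotation":[0,0,0],"jaw":0},{"dp":[0,0,0.035],"rotation":[0,0,0],"jaw":0}]'
python3 -m pendant '[{"dp":[0,0,0],"rotation":[0,0,0],"jaw":0.6},{"dp":[0,0,0],"rotation":[0,0,0],"jaw":0.6},{"dp":[0,0,0],"rotation":[0,0,0],"jaw":1},{"dp":[0,0,0],"rotation":[0,0,0],"jaw":1},{"dp":[0,0,-0.3],"rotation":[0,0,0],"jaw":1},{"dp":[0,0,-0.7],"rotation":[0,0,0],"jaw":1},{"dp":[0,0,-0.9],"rotation":[0,0,0],"jaw":1},{"dp":[0,0,-0.9],"rotation":[0,0,0],"jaw":1}]'
python3 - <<'E'
from h import *
o=[]
for n in("top","side"):
    c=snap(n,2);u,v=proj(c,[[.566,-.274,.02]])[0].astype(int)
    o.append(cv2.resize(c["image"][v-70:v+70,u-70:u+70,::-1],(400,400),interpolation=cv2.INTER_CUBIC))
cv2.imwrite("pics/g2.png",np.hstack(o))
E
python3 plan.py 503 271 200 45
```

```text
time: 6.7
ee_pos: [0.5649, -0.2737, 0.0143]
eef_rot: [0.732, 0.681, 0.0, 0.0]
ft_force: [0.7, -1.0, 2.0]
width: 0.0243
grip_force: 20.0
time: 7.7
ee_pos: [0.566, -0.274, 0.1521]
eef_rot: [0.732, 0.681, 0.001, 0.002]
ft_force: [-0.3, -0.9, -0.9]
width: 0.0859
grip_force: 0.0
dp [ 3.591 -0.667 -0.343] rot [-1.000e-04 -0.000e+00 -1.364e-01]
now [ 564.2 -273.5  148.6] t 7.8 q [ 0.73  0.42 -0.46  1.53  0.2   1.23  0.17] w 86.6
```

View pics/g2.png

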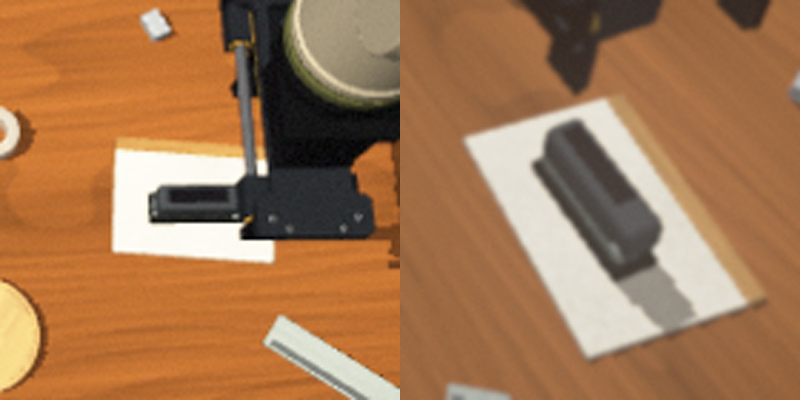

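```bash

python3 -m pendant '[{"dp":[0.3,-0.06,-0.1],"rotation":[0,0,0],"jaw":1},{"dp":[0.6,-0.12,-0.15],"rotation":[0,0,0],"jaw":1},{"dp":[0.95,-0.17,-0.15],"rotation":[0,0,0],"jaw":1},{"dp":[0.95,-0.17,-0.15],"rotation":[0,0,0],"jaw":1}]'
python3 -m pendant '[{"dp":[0.3,-0.06,-0.1],"rotation":[0,0,0],"jaw":1},{"dp":[0.6,-0.12,-0.15],"rotation":[0,0,0],"jaw":1},{"dp":[0.95,-0.17,-0.15],"rotation":[0,0,0],"jaw":1},{"dp":[0.95,-0.17,-0.15],"rotation":[0,0,0],"jaw":1}]'
python3 -m pendant '[{"dp":[0.3,-0.06,0],"rotation":[0,0,0],"jaw":1},{"dp":[0.6,-0.12,0],"rotation":[0,0,0],"jaw":1},{"dp":[0.95,-0.17,0],"rotation":[0,0,0],"jaw":1},{"dp":[0.95,-0.17,0],"rotation":[0,0,0],"jaw":1}]'
python3 plan.py 503 271 200 75
python3 - <<'E'
from h import *
for n,sd in(("top",[(385,189),(310,236)]),("side",[(400,305),(283,258)])):
    c=snap(n,3);z=cloud(c)[...,2];H=hsv(c);h,s,v=H[...,0],H[...,1],H[...,2]
    b=blob((z>.035)&(z<.055),sd[0]);print(n,"stap",rect(c,b,.043))
    wood=(h>10)&(h<25)&(s>60)&(v>(150 if n=="top" else 115))&(s<(165 if n=="top" else 150))
    print(circ(c,blob(wood,sd[1]),.005))
    if n=="side": print(c["image"][258,283],H[258,283],H[258,220])
E
```

```text
time: 8.3
ee_pos: [0.5488, -0.1244, 0.1706]
eef_rot: [0.73, 0.684, 0.0, -0.001]
ft_force: [0.1, -1.2, 0.7]
width: 0.0871
grip_force: 0.0
time: 8.8
ee_pos: [0.5333, 0.0184, 0.1933]
eef_rot: [0.73, 0.684, 0.0, -0.001]
ft_force: [0.1, -0.6, 0.3]
width: 0.0869
grip_force: 0.0
time: 9.3
ee_pos: [0.5178, 0.1615, 0.1931]
eef_rot: [0.73, 0.683, -0.0, -0.001]
ft_force: [0.5, -0.9, 0.0]
width: 0.0866
grip_force: 0.0
dp [ 0.722 -0.147 -0.045] rot [-1.000e-04 -4.000e-04 -2.189e-01]
now [517.8 161.5 193.1] t 9.3 q [ 0.25  0.25 -0.73  1.69  0.17  1.27 -0.58] w 86.6
top stap rect (561.3,-270.8) 76.0x22.7 long axis 85.2 deg
ell (464.9,-72.3) 97.3x103.4  enc (465.8,-73.3) d103.6
side stap rect (562.0,-275.2) 78.0x26.7 long axis 85.0 deg
ell (470.4,-71.3) 108.2x115.5  enc (472.1,-74.0) d119.4
[130 105  75] [ 16 108 130] [ 13 152 148]
```

```bash

python3 -m pendant '[{"dp":[0.72,-0.15,0],"rotation":[0,0,-0.22],"jaw":1},{"dp":[0.72,-0.15,0],"rotation":[0,0,-0.22],"jaw":1},{"dp":[0.72,-0.15,0],"rotation":[0,0,-0.22],"jaw":1},{"dp":[0.72,-0.15,0],"rotation":[0,0,-0.22],"jaw":1},{"dp":[0.72,-0.15,0],"rotation":[0,0,-0.22],"jaw":1},{"dp":[0.72,-0.15,0],"rotation":[0,0,-0.22],"jaw":1},{"dp":[0.72,-0.15,0],"rotation":[0,0,-0.22],"jaw":1},{"dp":[0.72,-0.15,0],"rotation":[0,0,-0.22],"jaw":1}]'
python3 plan.py 503.5 270.5 65 75
python3 - <<'E'
from h import *
o=[]
for n in("top","side"):
    c=snap(n,4);u,v=proj(c,[[.503,.27,.08]])[0].astype(int);u=max(u,80)
    o.append(cv2.resize(c["image"][v-80:v+80,u-80:u+80,::-1],(400,400),interpolation=cv2.INTER_CUBIC))
cv2.imwrite("pics/g4.png",np.hstack(o))
E
```

```text
time: 10.4
ee_pos: [0.5053, 0.2649, 0.1931]
eef_rot: [0.129, 0.992, -0.001, -0.0]
ft_force: [-0.5, -0.2, 0.1]
width: 0.0869
grip_force: 0.0
dp [0.021 0.035 0.854] rot [-0.0002 -0.0001  0.0003]
now [505.3 264.9 193.1] t 10.4 q [ 0.24  0.39 -1.    1.61  0.34  1.33  0.5 ] w 86.9
```

View pics/g4.png

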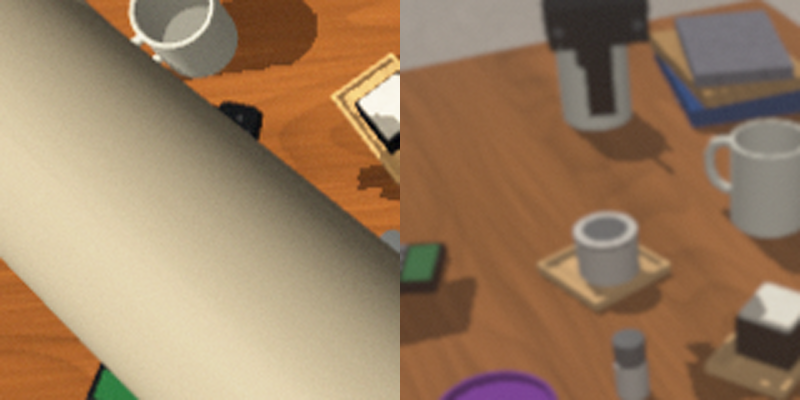

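```bash

python3 -m pendant '[{"dp":[0.02,0.035,0.3],"rotation":[0,0,0],"jaw":1},{"dp":[0.02,0.035,0.6],"rotation":[0,0,0],"jaw":1},{"dp":[0.02,0.035,0.85],"rotation":[0,0,0],"jaw":1},{"dp":[0.02,0.035,0.85],"rotation":[0,0,0],"jaw":1},{"dp":[0.02,0.035,0.85],"rotation":[0,0,0],"jaw":1}]'
python3 plan.py 503.5 270.5 17 75
```

```text
time: 11.12
ee_pos: [0.5034, 0.2734, 0.0679]
eef_rot: [0.13, 0.991, 0.0, 0.001]
ft_force: [0.1, 0.8, 0.1]
width: 0.0869
grip_force: 0.0
dp [-0.005 -0.019  0.339] rot [0.0001 0.0002 0.    ]
now [503.4 273.4  67.9] t 11.125 q [ 0.16  0.53 -0.92  1.74  0.46  1.11  0.4 ] w 86.9
```

```bash

python3 -m pendant '[{"dp":[0,-0.015,0.1],"rotation":[0,0,0],"jaw":1},{"dp":[0,-0.015,0.22],"rotation":[0,0,0],"jaw":1},{"dp":[0,-0.015,0.335],"rotation":[0,0,0],"jaw":1},{"dp":[0,-0.015,0.335],"rotation":[0,0,0],"jaw":1},{"dp":[0,-0.015,0.335],"rotation":[0,0,0],"jaw":1}]'
python3 -m pendant '[{"dp":[0,0,0],"rotation":[0,0,0],"jaw":0.6},{"dp":[0,0,0],"rotation":[0,0,0],"jaw":0.6},{"dp":[0,0,0],"rotation":[0,0,0],"jaw":0.5},{"dp":[0,0,0],"rotation":[0,0,0],"jaw":0.5},{"dp":[0,0,0],"rotation":[0,0,0],"jaw":0.5},{"dp":[0,0,0],"rotation":[0,0,0],"jaw":0.5}]' 20
```

```text
time: 11.75
ee_pos: [0.502, 0.2717, 0.0164]
eef_rot: [0.13, 0.992, 0.0, -0.0]
ft_force: [-0.4, 0.9, 1.2]
width: 0.0868
grip_force: 0.0
time: 12.5
ee_pos: [0.5022, 0.2716, 0.0166]
eef_rot: [0.13, 0.992, 0.0, 0.0]
ft_force: [0.2, 0.1, 3.3]
width: 0.0597
grip_force: 20.0
```

```bash

python3 -m pendant '[{"dp":[0,0,-0.15],"rotation":[0,0,0],"jaw":0.5},{"dp":[0,0,-0.4],"rotation":[0,0,0],"jaw":0.5},{"dp":[0,0,-0.7],"rotation":[0,0,0],"jaw":0.5},{"dp":[0,0,-0.7],"rotation":[0,0,0],"jaw":0.5},{"dp":[0,0,-0.7],"rotation":[0,0,0],"jaw":0.5}]'
python3 plan.py 466.5 -74.5 120 75
```

```text
time: 13.12
ee_pos: [0.5018, 0.2708, 0.1213]
eef_rot: [0.13, 0.992, -0.0, 0.0]
ft_force: [-0.0, -0.2, -1.9]
width: 0.0593
grip_force: 20.0
dp [-0.366 -2.285  0.011] rot [-0.0001  0.      0.0002]
now [501.8 270.8 121.3] t 13.125 q [ 0.2   0.46 -0.96  1.69  0.4   1.2   0.44] w 59.3
```

```bash

python3 -m pendant '[{"dp":[-0.05,-0.25,0],"rotation":[0,0,0],"jaw":0.5},{"dp":[-0.1,-0.55,0],"rotation":[0,0,0],"jaw":0.5},{"dp":[-0.15,-0.9,0],"rotation":[0,0,0],"jaw":0.5},{"dp":[-0.15,-0.9,0],"rotation":[0,0,0],"jaw":0.5}]'
python3 -m pendant '[{"dp":[-0.05,-0.25,0],"rotation":[0,0,0],"jaw":0.5},{"dp":[-0.1,-0.55,0],"rotation":[0,0,0],"jaw":0.5},{"dp":[-0.15,-0.9,0],"rotation":[0,0,0],"jaw":0.5},{"dp":[-0.15,-0.9,0],"rotation":[0,0,0],"jaw":0.5}]'
python3 -m pendant '[{"dp":[-0.05,-0.25,0],"rotation":[0,0,0],"jaw":0.5},{"dp":[-0.065,-0.485,0],"rotation":[0,0,0],"jaw":0.5},{"dp":[-0.065,-0.485,0.2],"rotation":[0,0,0],"jaw":0.5},{"dp":[-0.065,-0.485,0.45],"rotation":[0,0,0],"jaw":0.5},{"dp":[-0.065,-0.485,0.45],"rotation":[0,0,0],"jaw":0.5},{"dp":[-0.065,-0.485,0.45],"rotation":[0,0,0],"jaw":0.5}]'
python3 plan.py 466.5 -74.5 16.8 75
```

```text
time: 13.62
ee_pos: [0.4883, 0.1295, 0.1198]
eef_rot: [0.133, 0.991, -0.002, -0.001]
ft_force: [-0.4, 0.1, -1.9]
width: 0.0593
grip_force: 20.0
time: 14.12
ee_pos: [0.475, -0.005, 0.1203]
eef_rot: [0.133, 0.991, -0.001, -0.001]
ft_force: [0.1, 0.1, -0.9]
width: 0.0592
grip_force: 20.0
time: 14.88
ee_pos: [0.4673, -0.0728, 0.0547]
eef_rot: [0.129, 0.992, 0.0, 0.0]
ft_force: [0.2, 0.1, -1.9]
width: 0.0596
grip_force: 20.0
dp [ 0.003 -0.012  0.253] rot [0.0001 0.     0.0005]
now [467.3 -72.8  54.7] t 14.875 q [ 0.87  0.29 -0.9   2.    0.28  0.97  1.15] w 59.6
```

```bash

python3 -m pendant '[{"dp":[0,-0.01,0.12],"rotation":[0,0,0],"jaw":0.5},{"dp":[0,-0.01,0.22],"rotation":[0,0,0],"jaw":0.5},{"dp":[0,-0.01,0.245],"rotation":[0,0,0],"jaw":0.5},{"dp":[0,-0.01,0.25],"rotation":[0,0,0],"jaw":0.5},{"dp":[0,-0.01,0.25],"rotation":[0,0,0],"jaw":0.5}]'
python3 plan.py 466.5 -74.5 16.8 75
python3 - <<'E'
from h import *
o=[]
for n in("side",):
    c=snap(n,5);u,v=proj(c,[[.467,-.073,.03]])[0].astype(int)
    o.append(cv2.resize(c["image"][v-60:v+60,u-60:u+60,::-1],(400,400),interpolation=cv2.INTER_CUBIC))
cv2.imwrite("pics/g5.png",np.hstack(o))
E
```

```text
time: 15.5
ee_pos: [0.4662, -0.0754, 0.0163]
eef_rot: [0.13, 0.992, -0.0, -0.0]
ft_force: [-1.0, 0.9, 1.2]
width: 0.0594
grip_force: 20.0
dp [-0.     0.006 -0.003] rot [-0.     -0.0001  0.0003]
now [466.2 -75.4  16.3] t 15.5 q [ 0.84  0.36 -0.86  2.03  0.35  0.9   1.1 ] w 59.4
```

View pics/g5.png

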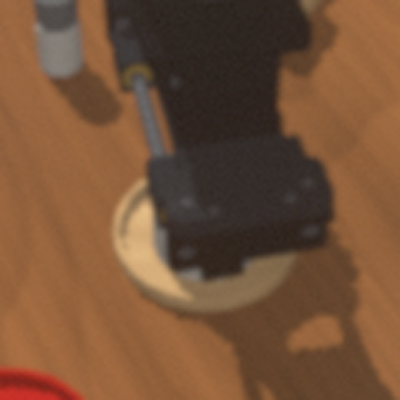

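```bash

python3 -m pendant '[{"dp":[0,0,0],"rotation":[0,0,0],"jaw":0.8},{"dp":[0,0,0],"rotation":[0,0,0],"jaw":1},{"dp":[0,0,0],"rotation":[0,0,0],"jaw":1},{"dp":[0,0,-0.1],"rotation":[0,0,0],"jaw":1},{"dp":[0,0,-0.4],"rotation":[0,0,0],"jaw":1},{"dp":[0,0,-0.8],"rotation":[0,0,0],"jaw":1},{"dp":[0,0,-0.9],"rotation":[0,0,0],"jaw":1},{"dp":[0,0,-0.9],"rotation":[0,0,0],"jaw":1}]'
python3 plan.py 589.3 91.5 140 123
```

```text
time: 16.55
ee_pos: [0.4668, -0.0757, 0.1523]
eef_rot: [0.13, 0.992, -0.001, 0.001]
ft_force: [-0.6, -0.9, -1.3]
width: 0.0871
grip_force: 0.0
dp [-0.502  1.288  0.082] rot [-0.0003  0.0003 -0.1331]
now [466.8 -75.7 152.3] t 16.55 q [ 0.97  0.14 -0.95  1.9   0.13  1.16  1.28] w 87.1
```

```bash

python3 -m pendant '[{"dp":[-0.2,0.3,0],"rotation":[0,0,0],"jaw":1},{"dp":[-0.3,0.6,0],"rotation":[0,0,0],"jaw":1},{"dp":[-0.4,0.9,0],"rotation":[0,0,0],"jaw":1},{"dp":[-0.4,0.9,0],"rotation":[0,0,0],"jaw":1}]'
python3 -m pendant '[{"dp":[-0.1,0.39,0],"rotation":[0,0,-0.133],"jaw":1},{"dp":[-0.1,0.39,0],"rotation":[0,0,-0.133],"jaw":1},{"dp":[-0.1,0.39,0],"rotation":[0,0,-0.133],"jaw":1},{"dp":[-0.1,0.39,0],"rotation":[0,0,-0.133],"jaw":1},{"dp":[-0.1,0.39,0],"rotation":[0,0,-0.133],"jaw":1},{"dp":[-0.1,0.39,0],"rotation":[0,0,-0.133],"jaw":1}]'
python3 plan.py 589.3 91.5 17 123
python3 - <<'E'
from h import *
for n,sd,st in(("top",(310,236),(312,231)),("side",(275,265),(283,245))):
    c=snap(n,6);z=cloud(c)[...,2];H=hsv(c);h,s,v=H[...,0],H[...,1],H[...,2]
    b=blob((z>.044)&(z<.056),st);print(n,"tub",circ(c,b,.05))
    wood=(h>10)&(h<25)&(s>60)&(v>(150 if n=="top" else 110))&(s<(165 if n=="top" else 130))
    print(circ(c,blob(wood,sd),.005))
    u,w=sd
    cv2.imwrite(f"pics/g6{n}.png",cv2.resize(c["image"][w-60:w+60,u-60:u+60,::-1],(400,400),interpolation=cv2.INTER_CUBIC))
cv2.imwrite("pics/g6.png",np.hstack([cv2.imread("pics/g6top.png"),cv2.imread("pics/g6side.png")]))
E
```

```text
time: 17.05
ee_pos: [0.5587, 0.0443, 0.1492]
eef_rot: [0.127, 0.992, 0.001, -0.002]
ft_force: [-0.9, -0.1, 0.4]
width: 0.0872
grip_force: 0.0
time: 17.8
ee_pos: [0.5878, 0.0915, 0.1497]
eef_rot: [-0.283, 0.959, 0.0, -0.001]
ft_force: [0.4, 0.0, -0.2]
width: 0.0869
grip_force: 0.0
dp [-0.011 -0.006  0.885] rot [ 0.0002 -0.0003 -0.0002]
now [587.8  91.5 149.7] t 17.8 q [ 0.59  0.56 -1.1   1.59  0.51  1.31  1.56] w 86.9
top tub ell (580.9,98.6) 40.7x59.3  enc (582.0,97.6) d55.7
ell (630.9,104.0) 115.1x903.8  enc (618.1,82.6) d825.0
side tub ell (466.8,-81.6) 58.7x61.5  enc (466.2,-81.7) d62.1
ell (470.4,-72.3) 103.3x115.4  enc (466.8,-71.8) d114.4
```

View pics/g6.png

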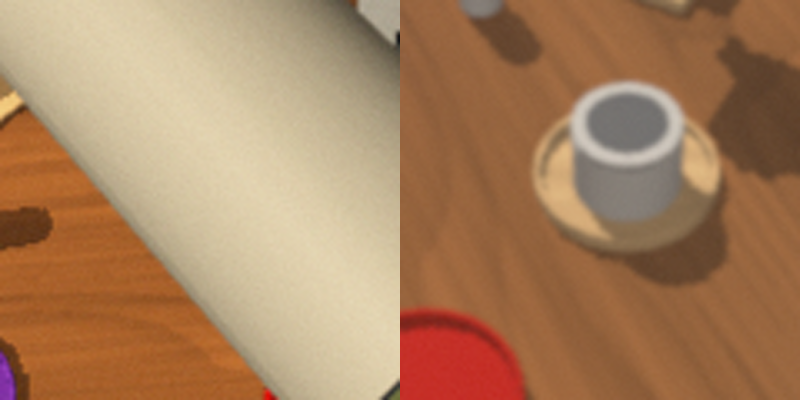

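```bash

python3 -m pendant '[{"dp":[-0.01,-0.005,0.3],"rotation":[0,0,0],"jaw":1},{"dp":[-0.01,-0.005,0.55],"rotation":[0,0,0],"jaw":1},{"dp":[-0.01,-0.005,0.75],"rotation":[0,0,0],"jaw":1},{"dp":[-0.01,-0.005,0.88],"rotation":[0,0,0],"jaw":1},{"dp":[-0.01,-0.005,0.88],"rotation":[0,0,0],"jaw":1},{"dp":[-0.01,-0.005,0.88],"rotation":[0,0,0],"jaw":1}]'
python3 plan.py 589.3 91.5 17 123
python3 -m pendant '[{"dp":[0,0,0],"rotation":[0,0,0],"jaw":0.6},{"dp":[0,0,0],"rotation":[0,0,0],"jaw":0.6},{"dp":[0,0,0],"rotation":[0,0,0],"jaw":0.45},{"dp":[0,0,0],"rotation":[0,0,0],"jaw":0.45},{"dp":[0,0,0],"rotation":[0,0,0],"jaw":0.45},{"dp":[0,0,0],"rotation":[0,0,0],"jaw":0.45}]' 20
```

```text
time: 18.65
ee_pos: [0.5909, 0.0928, 0.0204]
eef_rot: [-0.284, 0.959, -0.0, 0.001]
ft_force: [0.3, 0.2, 0.0]
width: 0.0867
grip_force: 0.0
dp [ 0.014 -0.001  0.023] rot [-0.0001  0.0002 -0.0001]
now [590.9  92.8  20.4] t 18.65 q [ 0.52  0.7  -0.99  1.7   0.64  1.11  1.48] w 86.7
time: 19.4
ee_pos: [0.5902, 0.0928, 0.0194]
eef_rot: [-0.284, 0.959, 0.0, 0.0]
ft_force: [-0.5, 0.5, 2.8]
width: 0.0537
grip_force: 20.0
```

```bash

python3 -m pendant '[{"dp":[0,0,-0.15],"rotation":[0,0,0],"jaw":0.45},{"dp":[0,0,-0.4],"rotation":[0,0,0],"jaw":0.45},{"dp":[0,0,-0.7],"rotation":[0,0,0],"jaw":0.45},{"dp":[0,0,-0.8],"rotation":[0,0,0],"jaw":0.45},{"dp":[0,0,-0.8],"rotation":[0,0,0],"jaw":0.45}]'
python3 plan.py 502 278 140 107.2
```

```text
time: 20.02
ee_pos: [0.5907, 0.0924, 0.1403]
eef_rot: [-0.284, 0.959, -0.0, 0.001]
ft_force: [-0.1, -0.6, -2.5]
width: 0.0541
grip_force: 20.0
dp [-0.177  1.36   0.   ] rot [-0.0002  0.0002  0.0438]
now [590.7  92.4 140.3] t 20.025 q [ 0.58  0.57 -1.09  1.6   0.52  1.29  1.56] w 54.1
```

```bash

python3 -m pendant '[{"dp":[-0.03,0.25,0],"rotation":[0,0,0],"jaw":0.45},{"dp":[-0.07,0.55,0],"rotation":[0,0,0],"jaw":0.45},{"dp":[-0.12,0.9,0],"rotation":[0,0,0],"jaw":0.45},{"dp":[-0.12,0.9,0],"rotation":[0,0,0],"jaw":0.45}]'
python3 -m pendant '[{"dp":[-0.03,0.25,0],"rotation":[0,0,0.02],"jaw":0.45},{"dp":[-0.057,0.46,0],"rotation":[0,0,0.0438],"jaw":0.45},{"dp":[-0.057,0.46,0],"rotation":[0,0,0.0438],"jaw":0.45},{"dp":[-0.057,0.46,0.2],"rotation":[0,0,0.0438],"jaw":0.45},{"dp":[-0.057,0.46,0.5],"rotation":[0,0,0.0438],"jaw":0.45},{"dp":[-0.057,0.46,0.5],"rotation":[0,0,0.0438],"jaw":0.45},{"dp":[-0.057,0.46,0.5],"rotation":[0,0,0.0438],"jaw":0.45}]'
python3 plan.py 502 278 19.4 107.2
```

```text
time: 20.52
ee_pos: [0.5285, 0.2198, 0.1383]
eef_rot: [-0.288, 0.958, 0.001, -0.001]
ft_force: [0.4, -0.4, -2.2]
width: 0.0532
grip_force: 20.0
time: 21.4
ee_pos: [0.5021, 0.2779, 0.0652]
eef_rot: [-0.15, 0.989, 0.0, 0.0]
ft_force: [-0.6, 0.0, -2.0]
width: 0.0538
grip_force: 20.0
dp [0.001 0.001 0.306] rot [0.     0.0001 0.    ]
now [502.1 277.9  65.2] t 21.4 q [ 0.21  0.58 -1.02  1.73  0.54  1.14  0.9 ] w 53.8
```

```bash

python3 -m pendant '[{"dp":[0,0,0.12],"rotation":[0,0,0],"jaw":0.45},{"dp":[0,0,0.24],"rotation":[0,0,0],"jaw":0.45},{"dp":[0,0,0.29],"rotation":[0,0,0],"jaw":0.45},{"dp":[0,0,0.3],"rotation":[0,0,0],"jaw":0.45},{"dp":[0,0,0.3],"rotation":[0,0,0],"jaw":0.45}]'
python3 plan.py 502 278 19.4 107.2
```

```text
time: 22.02
ee_pos: [0.5015, 0.2783, 0.0193]
eef_rot: [-0.15, 0.989, 0.0, 0.0]
ft_force: [-0.6, -0.3, -1.4]
width: 0.0541
grip_force: 20.0
dp [-0.003 -0.003 -0.001] rot [0.     0.     0.0001]
now [501.5 278.3  19.3] t 22.025 q [ 0.18  0.64 -0.97  1.76  0.6   1.07  0.86] w 54.1
```

```bash

python3 -m pendant '[{"dp":[0,0,0],"rotation":[0,0,0],"jaw":0.8},{"dp":[0,0,0],"rotation":[0,0,0],"jaw":1},{"dp":[0,0,0],"rotation":[0,0,0],"jaw":1},{"dp":[0,0,-0.1],"rotation":[0,0,0],"jaw":1},{"dp":[0,0,-0.4],"rotation":[0,0,0],"jaw":1},{"dp":[0,0,-0.8],"rotation":[0,0,0],"jaw":1},{"dp":[0,0,-1],"rotation":[0,0,0],"jaw":1},{"dp":[0,0,-1],"rotation":[0,0,0],"jaw":1}]'
python3 plan.py 565 -273.7 180 -4.9
```

```text
time: 23.02
ee_pos: [0.5024, 0.2792, 0.1726]
eef_rot: [-0.15, 0.989, 0.001, 0.002]
ft_force: [0.1, -0.4, -0.6]
width: 0.0867
grip_force: 0.0
dp [ 0.692 -3.644 -0.054] rot [-0.0004  0.0007 -0.1886]
now [502.4 279.2 172.6] t 23.025 q [ 0.27  0.47 -1.1   1.63  0.43  1.31  0.98] w 86.7
```

```bash

python3 -m pendant '[{"dp":[0.06,-0.3,-0.05],"rotation":[0,0,0],"jaw":1},{"dp":[0.12,-0.65,-0.1],"rotation":[0,0,0],"jaw":1},{"dp":[0.18,-1,-0.1],"rotation":[0,0,0],"jaw":1},{"dp":[0.18,-1,-0.1],"rotation":[0,0,0],"jaw":1}]'
python3 -m pendant '[{"dp":[0.06,-0.3,0],"rotation":[0,0,0],"jaw":1},{"dp":[0.12,-0.65,0],"rotation":[0,0,0],"jaw":1},{"dp":[0.18,-1,0],"rotation":[0,0,0],"jaw":1},{"dp":[0.18,-1,0],"rotation":[0,0,0],"jaw":1}]'
python3 -m pendant '[{"dp":[0.18,-0.8,0],"rotation":[0,0,0.15],"jaw":1},{"dp":[0.18,-0.8,0],"rotation":[0,0,0.15],"jaw":1},{"dp":[0.18,-0.8,0],"rotation":[0,0,0.15],"jaw":1},{"dp":[0.18,-0.8,0],"rotation":[0,0,0.15],"jaw":1},{"dp":[0.18,-0.8,0],"rotation":[0,0,0.15],"jaw":1},{"dp":[0.18,-0.8,0],"rotation":[0,0,0.15],"jaw":1}]'
python3 plan.py 565 -273.7 160 -4.9
python3 - <<'E'
from h import *
for n in("top","side"):
    c=snap(n,7);cv2.imwrite(f"pics/g7{n}.png",c["image"][...,::-1])
E
```

```text
time: 23.52
ee_pos: [0.5208, 0.1214, 0.1834]
eef_rot: [-0.146, 0.989, -0.001, -0.001]
ft_force: [0.8, 0.9, 0.1]
width: 0.0869
grip_force: 0.0
time: 24.02
ee_pos: [0.5386, -0.0286, 0.1834]
eef_rot: [-0.146, 0.989, -0.0, -0.001]
ft_force: [-0.2, 0.6, -0.8]
width: 0.0868
grip_force: 0.0
time: 24.78
ee_pos: [0.5485, -0.1452, 0.1841]
eef_rot: [0.314, 0.949, 0.0, -0.0]
ft_force: [-0.3, 1.0, -0.4]
width: 0.0871
grip_force: 0.0
dp [-0.599 -0.622  0.16 ] rot [-0.000e+00 -1.000e-04  1.619e-01]
now [ 548.5 -145.2  184.1] t 24.775 q [ 0.9   0.35 -0.87  1.63  0.28  1.29  0.91] w 87.1
```

View pics/g7top.png

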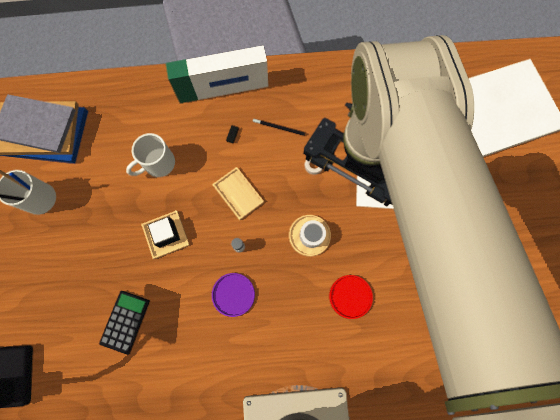

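```bash
python3 - <<'E'
from h import *
c=load("top",7);z=cloud(c)[...,2];H=hsv(c);h,s,v=H[...,0],H[...,1],H[...,2]
wood=(h>10)&(h<25)&(s>60)&(v>150)&(s<165)
print("tub",circ(c,blob((z>.046)&(z<.056),(314,232)),.05),"tray",circ(c,blob(wood,(310,236)),.005))
print("paper",rect(c,blob((s<60)&(v>170),(163,231)),.05),"tray",rect(c,blob(wood,(165,235)),.005))
print("oblong",rect(c,blob(wood,(238,193)),.005))
c=load("side",7);z=cloud(c)[...,2];H=hsv(c);h,s,v=H[...,0],H[...,1],H[...,2]
wood=(h>10)&(h<25)&(s>60)&(v>105)&(s<135)
for f,a in((circ,("tub",(z>.044)&(z<.056),(284,243),.05)),(rect,("paper",(s<60)&(v>150),(228,143),.05)),(circ,("ro",wood,(275,265),.005)),(rect,("sq",wood,(228,160),.005)),(rect,("ob",wood,(296,187),.005))):
    try:print("side",a[0],f(c,blob(a[1],a[2]),a[3]))
    except Exception as e:print(a[0],e)
E
```

```text
tub ell (464.1,-78.7) 57.6x59.7  enc (464.1,-78.3) d59.7 tray ell (465.5,-72.4) 98.0x103.8  enc (466.1,-74.0) d104.2
paper rect (499.4,275.7) 47.5x47.1 long axis 106.5 deg tray rect (498.3,278.9) 94.8x94.0 long axis 17.2 deg
oblong rect (588.2,94.0) 116.5x78.9 long axis 32.8 deg
side tub ell (466.8,-81.6) 58.6x61.5  enc (466.2,-81.7) d62.1
side paper rect (501.4,269.8) 50.5x49.7 long axis 107.2 deg
side ro ell (470.5,-72.6) 104.5x119.1  enc (469.2,-72.9) d116.8
side sq rect (501.4,272.5) 110.6x105.2 long axis 107.0 deg
side ob rect (590.0,91.8) 131.2x86.8 long axis 32.7 deg
```

```bash

python3 -m pendant '[{"dp":[-0.6,-0.62,0.16],"rotation":[0,0,0.162],"jaw":1},{"dp":[-0.6,-0.62,0.16],"rotation":[0,0,0.162],"jaw":1},{"dp":[-0.6,-0.62,0.16],"rotation":[0,0,0.162],"jaw":1},{"dp":[-0.6,-0.62,0.16],"rotation":[0,0,0.162],"jaw":1},{"dp":[-0.6,-0.62,0.16],"rotation":[0,0,0.162],"jaw":1},{"dp":[-0.6,-0.62,0.16],"rotation":[0,0,0.162],"jaw":1},{"dp":[-0.6,-0.62,0.16],"rotation":[0,0,0.162],"jaw":1}]'
python3 plan.py 564.8 -273 14.5 -4.7
```

```text
time: 25.75
ee_pos: [0.5649, -0.2749, 0.1601]
eef_rot: [0.737, 0.676, -0.0, -0.0]
ft_force: [-0.1, 0.1, -0.7]
width: 0.0867
grip_force: 0.0
dp [ 0.012 -0.001  0.971] rot [-0.     -0.     -0.0005]
now [ 564.9 -274.9  160.1] t 25.75 q [ 0.85  0.45 -0.62  1.51  0.27  1.27  0.11] w 86.7
```

```bash

python3 -m pendant '[{"dp":[0.01,0,0.3],"rotation":[0,0,0],"jaw":1},{"dp":[0.01,0,0.6],"rotation":[0,0,0],"jaw":1},{"dp":[0.01,0,0.85],"rotation":[0,0,0],"jaw":1},{"dp":[0.01,0,0.97],"rotation":[0,0,0],"jaw":1},{"dp":[0.01,0,0.97],"rotation":[0,0,0],"jaw":1},{"dp":[0.01,0,0.97],"rotation":[0,0,0],"jaw":1}]'
python3 -m pendant '[{"dp":[0,0,0],"rotation":[0,0,0],"jaw":0.5},{"dp":[0,0,0],"rotation":[0,0,0],"jaw":0.2},{"dp":[0,0,0],"rotation":[0,0,0],"jaw":0.2},{"dp":[0,0,0],"rotation":[0,0,0],"jaw":0.2},{"dp":[0,0,0],"rotation":[0,0,0],"jaw":0},{"dp":[0,0,0],"rotation":[0,0,0],"jaw":0},{"dp":[0,0,0],"rotation":[0,0,0],"jaw":0},{"dp":[0,0,0],"rotation":[0,0,0],"jaw":0}]' 20
python3 -m pendant '[{"dp":[0,0,-0.15],"rotation":[0,0,0],"jaw":0},{"dp":[0,0,-0.4],"rotation":[0,0,0],"jaw":0},{"dp":[0,0,-0.7],"rotation":[0,0,0],"jaw":0},{"dp":[0,0,-0.8],"rotation":[0,0,0],"jaw":0},{"dp":[0,0,-0.8],"rotation":[0,0,0],"jaw":0}]'
python3 plan.py 590.5 93.5 134 -57.3
```

```text
time: 26.5
ee_pos: [0.566, -0.2742, 0.0165]
eef_rot: [0.738, 0.675, 0.001, 0.001]
ft_force: [0.6, 0.1, 0.1]
width: 0.087
grip_force: 0.0
time: 27.5
ee_pos: [0.5649, -0.274, 0.0148]
eef_rot: [0.738, 0.675, -0.0, 0.0]
ft_force: [-0.6, -0.3, -0.4]
width: 0.0234
grip_force: 19.9
time: 28.12
ee_pos: [0.5654, -0.2742, 0.1362]
eef_rot: [0.738, 0.675, 0.0, 0.001]
ft_force: [0.7, -0.0, -1.9]
width: 0.0239
grip_force: 19.9
dp [ 2.456 -0.052  0.012] rot [0.0004 0.     0.145 ]
now [ 565.4 -274.2  136.2] t 28.125 q [ 0.84  0.47 -0.61  1.54  0.28  1.23  0.1 ] w 23.9
```

```bash

python3 -m pendant '[{"dp":[0.3,0,0],"rotation":[0,0,0],"jaw":0},{"dp":[0.6,-0.01,0],"rotation":[0,0,0],"jaw":0},{"dp":[1,-0.02,0],"rotation":[0,0,0],"jaw":0},{"dp":[1,-0.02,0],"rotation":[0,0,0],"jaw":0}]'
python3 -m pendant '[{"dp":[0.3,0,0],"rotation":[0,0,0],"jaw":0},{"dp":[0.6,-0.01,0],"rotation":[0,0,0],"jaw":0},{"dp":[1,-0.02,0],"rotation":[0,0,0],"jaw":0},{"dp":[1,-0.02,0],"rotation":[0,0,0],"jaw":0}]'
python3 -m pendant '[{"dp":[0.45,-0.01,0],"rotation":[0,0,0.145],"jaw":0},{"dp":[0.45,-0.01,0],"rotation":[0,0,0.145],"jaw":0},{"dp":[0.45,-0.01,0],"rotation":[0,0,0.145],"jaw":0},{"dp":[0.45,-0.01,0],"rotation":[0,0,0.145],"jaw":0},{"dp":[0.45,-0.01,0.2],"rotation":[0,0,0.145],"jaw":0},{"dp":[0.45,-0.01,0.4],"rotation":[0,0,0.145],"jaw":0},{"dp":[0.45,-0.01,0.5],"rotation":[0,0,0.145],"jaw":0},{"dp":[0.45,-0.01,0.5],"rotation":[0,0,0.145],"jaw":0}]'
python3 plan.py 590.5 93.5 15.8 -57.3
```

```text
time: 28.62
ee_pos: [0.5748, -0.1178, 0.1337]
eef_rot: [0.735, 0.678, 0.0, -0.002]
ft_force: [-0.2, -0.5, -1.4]
width: 0.0238
grip_force: 19.9
time: 29.12
ee_pos: [0.5845, 0.0313, 0.1338]
eef_rot: [0.735, 0.678, 0.0, -0.002]
ft_force: [-0.7, -1.0, -1.4]
width: 0.0239
grip_force: 19.9
time: 30.12
ee_pos: [0.5893, 0.092, 0.0584]
eef_rot: [0.96, 0.281, -0.001, -0.0]
ft_force: [0.3, 0.0, -1.1]
width: 0.024
grip_force: 19.9
dp [ 0.013 -0.004  0.284] rot [-0.0002  0.0004 -0.    ]
now [589.3  92.   58.4] t 30.125 q [ 0.22  0.48 -0.57  1.69  0.29  1.06 -1.44] w 24.0
```

```bash

python3 -m pendant '[{"dp":[0.01,0,0.1],"rotation":[0,0,0],"jaw":0},{"dp":[0.01,0,0.2],"rotation":[0,0,0],"jaw":0},{"dp":[0.01,0,0.26],"rotation":[0,0,0],"jaw":0},{"dp":[0.01,0,0.28],"rotation":[0,0,0],"jaw":0},{"dp":[0.01,0,0.28],"rotation":[0,0,0],"jaw":0}]'
python3 plan.py 590.5 93.5 15.8 -57.3
python3 - <<'E'
from h import *
c=snap("side",8);z=cloud(c)[...,2]
cv2.imwrite("pics/g8.png",cv2.resize(c["image"][120:240,230:350,::-1],(480,480),interpolation=cv2.INTER_CUBIC))
E
```

```text
time: 30.75
ee_pos: [0.5915, 0.0936, 0.0178]
eef_rot: [0.96, 0.281, 0.0, 0.0]
ft_force: [-0.2, -0.2, -0.6]
width: 0.024
grip_force: 19.9
dp [-0.006 -0.003  0.013] rot [ 0. -0. -0.]
now [591.5  93.6  17.8] t 30.75 q [ 0.2   0.53 -0.55  1.71  0.32  0.99 -1.46] w 24.0
```

View pics/g8.png

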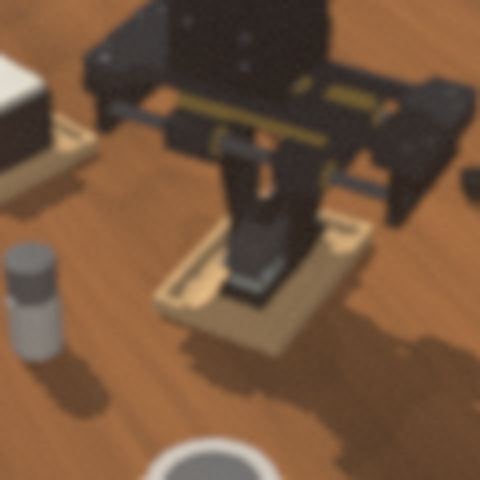

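```bash

python3 -m pendant '[{"dp":[0,0,0.012],"rotation":[0,0,0],"jaw":0},{"dp":[0,0,0.012],"rotation":[0,0,0],"jaw":0.3},{"dp":[0,0,0.012],"rotation":[0,0,0],"jaw":0.6},{"dp":[0,0,0.012],"rotation":[0,0,0],"jaw":0.8},{"dp":[0,0,0.012],"rotation":[0,0,0],"jaw":0.8},{"dp":[0,0,-0.2],"rotation":[0,0,0],"jaw":0.8},{"dp":[0,0,-0.6],"rotation":[0,0,0],"jaw":1},{"dp":[0,0,-0.9],"rotation":[0,0,0],"jaw":1}]'
python3 plan.py 540 -170 200 -57.3
```

```text
time: 31.8
ee_pos: [0.5917, 0.0938, 0.1553]
eef_rot: [0.96, 0.282, 0.001, 0.0]
ft_force: [1.1, -0.8, -0.2]
width: 0.078
grip_force: 0.0
dp [-1.24   1.294 -0.299] rot [ 0.0001 -0.0002  0.    ]
now [591.7  93.8 155.3] t 31.8 q [ 0.25  0.38 -0.6   1.6   0.23  1.23 -1.4 ] w 78.0
```

```bash

python3 -m pendant '[{"dp":[-0.2,0.2,-0.15],"rotation":[0,0,0],"jaw":1},{"dp":[-0.4,0.42,-0.3],"rotation":[0,0,0],"jaw":1},{"dp":[-0.62,0.65,-0.3],"rotation":[0,0,0],"jaw":1},{"dp":[-0.62,0.65,-0.3],"rotation":[0,0,0],"jaw":1}]'
python3 -m pendant '[{"dp":[-0.2,0.2,0],"rotation":[0,0,0],"jaw":1},{"dp":[-0.4,0.42,0],"rotation":[0,0,0],"jaw":1},{"dp":[-0.62,0.65,0],"rotation":[0,0,0],"jaw":1},{"dp":[-0.62,0.65,0],"rotation":[0,0,0],"jaw":1},{"dp":[-0.62,0.65,0],"rotation":[0,0,0],"jaw":1}]'
python3 - <<'E'
from h import *
c=snap("top",9);z=cloud(c)[...,2];H=hsv(c);h,s,v=H[...,0],H[...,1],H[...,2]
wood=(h>10)&(h<25)&(s>60)&(v>150)&(s<165)
a=c["image"][140:280,120:420,::-1];cv2.imwrite("pics/g9.png",cv2.resize(a,None,fx=2.6,fy=2.6,interpolation=cv2.INTER_CUBIC))
print("tub",circ(c,blob((z>.046)&(z<.056),(314,232)),.05),"tray",circ(c,blob(wood,(306,240)),.005))
print("paper",rect(c,blob((s<60)&(v>170),(163,231)),.05),"tray",rect(c,blob(wood,(165,240)),.005))
print("stap",rect(c,blob((z>.036)&(z<.056),(238,190)),.044),"oblong",rect(c,blob(wood,(238,205)),.005))
# inner floor/rim check for round tray: colour outline on the desk and rim planes
E
```

```text
time: 32.3
ee_pos: [0.5653, -0.0436, 0.1979]
eef_rot: [0.961, 0.278, -0.0, 0.001]
ft_force: [0.9, 0.4, 0.7]
width: 0.0868
grip_force: 0.0
time: 32.92
ee_pos: [0.5405, -0.1697, 0.1977]
eef_rot: [0.959, 0.282, 0.0, -0.0]
ft_force: [-0.1, 0.7, 0.0]
width: 0.0873
grip_force: 0.0
tub ell (464.0,-78.7) 57.6x59.7  enc (464.1,-78.3) d59.7 tray ell (465.4,-72.6) 98.3x103.8  enc (465.8,-73.4) d103.7
paper rect (499.4,275.7) 47.5x47.1 long axis 106.5 deg tray rect (498.3,278.9) 94.8x94.0 long axis 17.2 deg
stap rect (590.8,91.8) 77.5x23.9 long axis 33.4 deg oblong rect (588.1,94.2) 116.3x79.2 long axis 32.6 deg
```

View pics/g9.png

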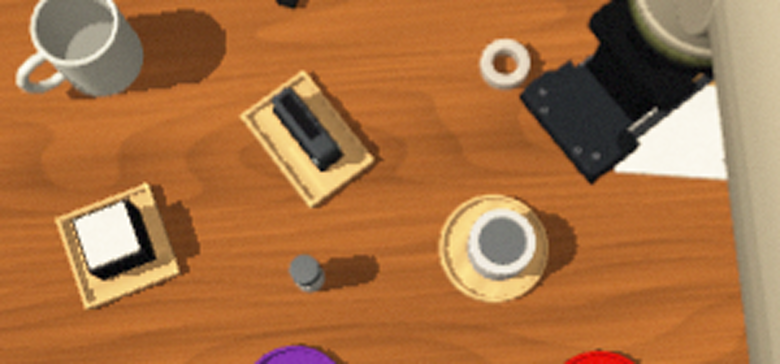

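```bash
python3 plan.py 466.2 -75.6 100 -57.3
```

```text
dp [-0.079 -0.793  0.652] rot [-0.0001 -0.0001  0.0003]
now [ 540.6 -169.1  197.8] t 32.975 q [ 0.64  0.26 -0.48  1.63  0.12  1.28 -0.87] w 86.7
```

```bash

python3 -m pendant '[{"dp":[-0.03,-0.3,0],"rotation":[0,0,0],"jaw":1},{"dp":[-0.06,-0.6,0.1],"rotation":[0,0,0],"jaw":1},{"dp":[-0.08,-0.79,0.4],"rotation":[0,0,0],"jaw":1},{"dp":[-0.08,-0.79,0.65],"rotation":[0,0,0],"jaw":1},{"dp":[-0.08,-0.79,0.65],"rotation":[0,0,0],"jaw":1},{"dp":[-0.08,-0.79,0.65],"rotation":[0,0,0],"jaw":1}]'
python3 plan.py 466.2 -75.6 17 -57.3
```

```text
time: 33.72
ee_pos: [0.4672, -0.0772, 0.1017]
eef_rot: [0.959, 0.282, 0.001, 0.0]
ft_force: [1.3, -0.3, 0.4]
width: 0.0871
grip_force: 0.0
dp [-0.    -0.013  0.565] rot [ 0.0001 -0.0002  0.0001]
now [467.2 -77.2 101.7] t 33.725 q [ 0.59  0.15 -0.55  1.97  0.09  1.04 -1.  ] w 87.1
```

```bash

python3 -m pendant '[{"dp":[0,-0.01,0.2],"rotation":[0,0,0],"jaw":1},{"dp":[0,-0.01,0.4],"rotation":[0,0,0],"jaw":1},{"dp":[0,-0.01,0.56],"rotation":[0,0,0],"jaw":1},{"dp":[0,-0.01,0.56],"rotation":[0,0,0],"jaw":1},{"dp":[0,-0.01,0.56],"rotation":[0,0,0],"jaw":1}]'
python3 -m pendant '[{"dp":[0,0,0],"rotation":[0,0,0],"jaw":0.75},{"dp":[0,0,0],"rotation":[0,0,0],"jaw":0.6},{"dp":[0,0,0],"rotation":[0,0,0],"jaw":0.5},{"dp":[0,0,0],"rotation":[0,0,0],"jaw":0.5},{"dp":[0,0,0],"rotation":[0,0,0],"jaw":0.5},{"dp":[0,0,0],"rotation":[0,0,0],"jaw":0.5}]' 20
python3 plan.py 468 -70.5 17 -57.3
```

```text
time: 34.35
ee_pos: [0.4667, -0.0766, 0.018]
eef_rot: [0.96, 0.281, 0.001, 0.001]
ft_force: [0.5, 0.2, 0.9]
width: 0.0869
grip_force: 0.0
time: 35.1
ee_pos: [0.4653, -0.0766, 0.0165]
eef_rot: [0.96, 0.281, 0.0, 0.0]
ft_force: [-1.0, -0.4, 5.6]
width: 0.0591
grip_force: 20.0
dp [ 0.037 -0.025 -0.004] rot [ 0.  0. -0.]
now [465.3 -76.6  16.5] t 35.1 q [ 0.55  0.28 -0.53  2.04  0.19  0.87 -1.08] w 59.1
```

```bash

python3 -m pendant '[{"dp":[0,0,-0.05],"rotation":[0,0,0],"jaw":0.5},{"dp":[0,0,-0.05],"rotation":[0,0,0],"jaw":0.5},{"dp":[0.03,-0.023,-0.05],"rotation":[0,0,0],"jaw":0.5},{"dp":[0.03,-0.023,-0.05],"rotation":[0,0,0],"jaw":0.5},{"dp":[0.03,-0.023,-0.02],"rotation":[0,0,0],"jaw":0.5},{"dp":[0.03,-0.023,0],"rotation":[0,0,0],"jaw":0.5},{"dp":[0.03,-0.023,0],"rotation":[0,0,0],"jaw":0.5},{"dp":[0.03,-0.023,0],"rotation":[0,0,0],"jaw":0.5}]'
python3 -m pendant '[{"dp":[0,0,0],"rotation":[0,0,0],"jaw":0.75},{"dp":[0,0,0],"rotation":[0,0,0],"jaw":1},{"dp":[0,0,0],"rotation":[0,0,0],"jaw":1},{"dp":[0,0,-0.1],"rotation":[0,0,0],"jaw":1},{"dp":[0,0,-0.4],"rotation":[0,0,0],"jaw":1},{"dp":[0,0,-0.8],"rotation":[0,0,0],"jaw":1},{"dp":[0,0,-1],"rotation":[0,0,0],"jaw":1},{"dp":[0,0,-1],"rotation":[0,0,0],"jaw":1}]'
python3 plan.py 591.6 93.7 150 -57.3
```

```text
time: 36.1
ee_pos: [0.4671, -0.0712, 0.0162]
eef_rot: [0.96, 0.281, -0.0, 0.0]
ft_force: [-1.6, 0.4, 3.5]
width: 0.0593
grip_force: 20.0
time: 37.1
ee_pos: [0.4688, -0.0712, 0.1697]
eef_rot: [0.96, 0.281, 0.002, 0.002]
ft_force: [-0.6, -0.9, -0.4]
width: 0.0866
grip_force: 0.0
dp [ 1.282 -0.484  0.134] rot [ 0.0007 -0.0006 -0.    ]
now [468.8 -71.2 169.7] t 37.1 q [ 0.61  0.07 -0.57  1.9   0.04  1.18 -0.98] w 86.6
```

```bash

python3 -m pendant '[{"dp":[0.3,-0.11,0],"rotation":[0,0,0],"jaw":1},{"dp":[0.6,-0.22,0],"rotation":[0,0,0],"jaw":1},{"dp":[0.9,-0.34,0],"rotation":[0,0,0],"jaw":1},{"dp":[0.9,-0.34,0],"rotation":[0,0,0],"jaw":1}]'
python3 -m pendant '[{"dp":[0.2,-0.08,0],"rotation":[0,0,0],"jaw":1},{"dp":[0.38,-0.14,0.1],"rotation":[0,0,0],"jaw":1},{"dp":[0.38,-0.14,0.4],"rotation":[0,0,0],"jaw":1},{"dp":[0.38,-0.14,0.6],"rotation":[0,0,0],"jaw":1},{"dp":[0.38,-0.14,0.6],"rotation":[0,0,0],"jaw":1},{"dp":[0.38,-0.14,0.6],"rotation":[0,0,0],"jaw":1}]'
python3 plan.py 591.6 93.7 16 -57
```

```text
time: 37.6
ee_pos: [0.5536, 0.0488, 0.1656]
eef_rot: [0.959, 0.284, -0.0, -0.001]
ft_force: [-0.0, -0.4, 0.4]
width: 0.0872
grip_force: 0.0
time: 38.35
ee_pos: [0.5904, 0.0929, 0.0776]
eef_rot: [0.96, 0.281, 0.001, 0.0]
ft_force: [0.6, 0.4, 0.7]
width: 0.087
grip_force: 0.0
dp [ 0.009 -0.001  0.411] rot [ 0.0001 -0.0002 -0.0009]
now [590.4  92.9  77.6] t 38.35 q [ 0.27  0.47 -0.63  1.67  0.3   1.1  -1.45] w 87.0
```

```bash

python3 -m pendant '[{"dp":[0,0,0.15],"rotation":[0,0,0],"jaw":1},{"dp":[0,0,0.3],"rotation":[0,0,0],"jaw":1},{"dp":[0,0,0.41],"rotation":[0,0,0],"jaw":0.8},{"dp":[0,0,0.41],"rotation":[0,0,0],"jaw":0.5},{"dp":[0,0,0.41],"rotation":[0,0,0],"jaw":0.35},{"dp":[0,0,0.41],"rotation":[0,0,0],"jaw":0.35}]'
python3 -m pendant '[{"dp":[0,0,0],"rotation":[0,0,0],"jaw":0},{"dp":[0,0,0],"rotation":[0,0,0],"jaw":0},{"dp":[0,0,0],"rotation":[0,0,0],"jaw":0},{"dp":[0,0,0],"rotation":[0,0,0],"jaw":0},{"dp":[0,0,-0.05],"rotation":[0,0,0],"jaw":0},{"dp":[0,0,-0.05],"rotation":[0,0,0],"jaw":0}]' 20
python3 plan.py 588.9 96.1 22 -57.3
```

```text
time: 39.1
ee_pos: [0.5906, 0.0933, 0.0158]
eef_rot: [0.96, 0.281, 0.001, 0.0]
ft_force: [-0.1, -0.2, -0.1]
width: 0.055
grip_force: 0.0
time: 39.85
ee_pos: [0.5903, 0.0933, 0.023]
eef_rot: [0.96, 0.281, 0.001, 0.0]
ft_force: [-0.3, 0.6, -1.5]
width: 0.0239
grip_force: 20.0
dp [ 0.002 -0.021  0.007] rot [ 0.0001 -0.0002 -0.    ]
now [590.3  93.3  23. ] t 39.85 q [ 0.25  0.54 -0.6   1.71  0.35  1.   -1.48] w 23.9
```

```bash

python3 -m pendant '[{"dp":[-0.005,-0.021,0],"rotation":[0,0,0],"jaw":0},{"dp":[-0.005,-0.021,0],"rotation":[0,0,0],"jaw":0},{"dp":[-0.005,-0.021,0.03],"rotation":[0,0,0],"jaw":0},{"dp":[-0.005,-0.021,0.05],"rotation":[0,0,0],"jaw":0},{"dp":[-0.005,-0.021,0.05],"rotation":[0,0,0],"jaw":0}]'
python3 -m pendant '[{"dp":[0,0,0],"rotation":[0,0,0],"jaw":0.3},{"dp":[0,0,0],"rotation":[0,0,0],"jaw":0.6},{"dp":[0,0,0],"rotation":[0,0,0],"jaw":0.8},{"dp":[0,0,0],"rotation":[0,0,0],"jaw":0.8},{"dp":[0,0,-0.2],"rotation":[0,0,0],"jaw":0.8},{"dp":[0,0,-0.6],"rotation":[0,0,0],"jaw":1},{"dp":[0,0,-0.9],"rotation":[0,0,0],"jaw":1},{"dp":[0,0,-0.9],"rotation":[0,0,0],"jaw":1}]'
python3 -m pendant '[{"dp":[-0.2,0.2,-0.15],"rotation":[0,0,0],"jaw":1},{"dp":[-0.4,0.42,-0.3],"rotation":[0,0,0],"jaw":1},{"dp":[-0.62,0.65,-0.3],"rotation":[0,0,0],"jaw":1},{"dp":[-0.62,0.65,-0.3],"rotation":[0,0,0],"jaw":1}]'
python3 -m pendant '[{"dp":[-0.2,0.2,0],"rotation":[0,0,0],"jaw":1},{"dp":[-0.4,0.42,0],"rotation":[0,0,0],"jaw":1},{"dp":[-0.62,0.65,0],"rotation":[0,0,0],"jaw":1},{"dp":[-0.62,0.65,0],"rotation":[0,0,0],"jaw":1},{"dp":[-0.62,0.65,0],"rotation":[0,0,0],"jaw":1}]'
python3 - <<'E'
from h import *
c=snap("top",10);z=cloud(c)[...,2];H=hsv(c);h,s,v=H[...,0],H[...,1],H[...,2]
wood=(h>10)&(h<25)&(s>60)&(v>150)&(s<165)
a=c["image"][140:280,120:420,::-1];a=cv2.resize(a,None,fx=2.6,fy=2.6,interpolation=cv2.INTER_CUBIC)
print("tub",circ(c,blob((z>.046)&(z<.056),(312,231)),.05),"tray",circ(c,blob(wood,(306,240)),.005))
print("paper",rect(c,blob((s<60)&(v>170),(163,231)),.05),"tray",rect(c,blob(wood,(165,240)),.005))
print("stap",rect(c,blob((z>.036)&(z<.056),(238,190)),.044),"oblong",rect(c,blob(wood,(238,205)),.005))
print("tape",rect(c,blob((s<90)&(v>90)&(z<.03),(315,164)),.009),"glue",circ(c,blob(z>.05,(238,243)),.058))
b=snap("side",10)["image"][100:290,180:400,::-1]
cv2.imwrite("pics/g10.png",np.vstack([cv2.resize(a,(640,300)),cv2.resize(b,(347,300)) if 0 else np.hstack([cv2.resize(b,(347,300)),np.zeros((300,293,3),np.uint8)])]))
E
```

```text
time: 40.48
ee_pos: [0.5875, 0.0954, 0.0147]
eef_rot: [0.96, 0.281, -0.0, 0.0]
ft_force: [-1.4, -1.0, -0.0]
width: 0.0237
grip_force: 20.0
time: 41.48
ee_pos: [0.5896, 0.0961, 0.1538]
eef_rot: [0.96, 0.281, 0.003, 0.001]
ft_force: [-0.5, -0.5, -0.2]
width: 0.0842
grip_force: 0.0
time: 41.98
ee_pos: [0.5611, -0.0419, 0.1938]
eef_rot: [0.961, 0.278, -0.001, 0.001]
ft_force: [-0.0, 1.4, -0.6]
width: 0.0872
grip_force: 0.0
time: 42.6
ee_pos: [0.5364, -0.1679, 0.1941]
eef_rot: [0.959, 0.282, -0.0, -0.001]
ft_force: [-0.2, 0.6, 0.1]
width: 0.0871
grip_force: 0.0
tub ell (465.6,-73.6) 58.0x59.2  enc (465.7,-73.5) d59.7 tray ell (465.4,-72.9) 99.0x103.6  enc (465.8,-73.4) d103.7
paper rect (499.3,275.5) 47.7x47.3 long axis 107.6 deg tray rect (498.3,278.9) 94.8x94.0 long axis 17.2 deg
stap rect (588.2,94.4) 77.1x24.2 long axis 32.9 deg oblong rect (588.1,94.2) 116.3x79.2 long axis 32.7 deg
tape rect (645.4,-104.2) 48.5x45.7 long axis 174.2 deg glue ell (452.3,99.2) 25.3x26.1  enc (452.7,98.4) d27.1
```

View pics/g10.png

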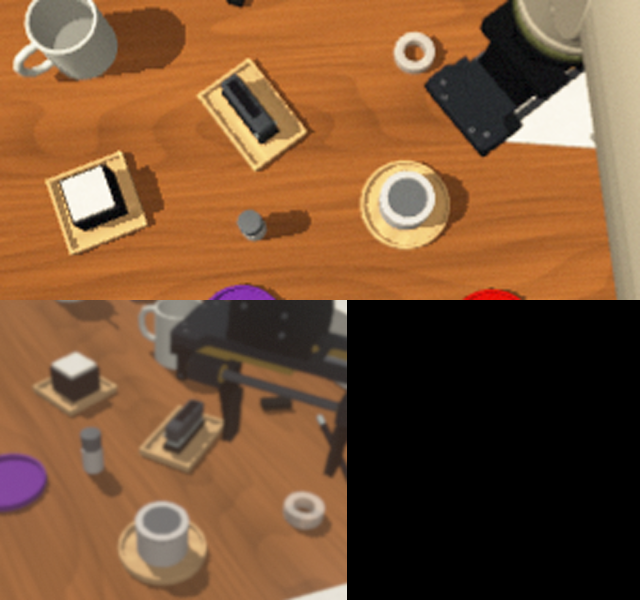

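```bash

python3 -m pendant '[{"dp":[0.24,-0.3,0],"rotation":[0,0,0],"jaw":1},{"dp":[0.45,-0.6,0],"rotation":[0,0,0],"jaw":1},{"dp":[0.7,-0.93,0],"rotation":[0,0,0],"jaw":1},{"dp":[0.7,-0.93,0],"rotation":[0,0,0],"jaw":1}]'
python3 -m pendant '[{"dp":[0.24,-0.3,0],"rotation":[0,0,0],"jaw":1},{"dp":[0.45,-0.6,0],"rotation":[0,0,0],"jaw":1},{"dp":[0.7,-0.93,0],"rotation":[0,0,0],"jaw":1},{"dp":[0.7,-0.93,0],"rotation":[0,0,0],"jaw":1}]'
python3 plan.py 501.4 278.3 160 -72.8
```

```text
time: 43.2
ee_pos: [0.5491, 0.0126, 0.1952]
eef_rot: [0.958, 0.287, 0.001, -0.001]
ft_force: [0.3, -1.7, -0.8]
width: 0.087
grip_force: 0.0
time: 43.7
ee_pos: [0.5607, 0.1859, 0.1948]
eef_rot: [0.958, 0.286, 0.0, -0.002]
ft_force: [-0.2, 0.2, -0.7]
width: 0.087
grip_force: 0.0
dp [ 0.007 -0.731  0.234] rot [-0.0005 -0.0001  0.0445]
now [560.7 185.9 194.8] t 43.7 q [ 0.19  0.36 -0.73  1.56  0.24  1.31 -1.56] w 87.0
```

```bash

python3 -m pendant '[{"dp":[0,-0.3,0],"rotation":[0,0,0.03],"jaw":1},{"dp":[0,-0.6,0],"rotation":[0,0,0.0445],"jaw":1},{"dp":[0.007,-0.73,0.1],"rotation":[0,0,0.0445],"jaw":1},{"dp":[0.007,-0.73,0.4],"rotation":[0,0,0.0445],"jaw":1},{"dp":[0.007,-0.73,0.7],"rotation":[0,0,0.0445],"jaw":1},{"dp":[0.007,-0.73,0.7],"rotation":[0,0,0.0445],"jaw":1},{"dp":[0.007,-0.73,0.7],"rotation":[0,0,0.0445],"jaw":1}]'
python3 plan.py 501.4 278.3 19.4 -72.8
```

```text
time: 44.58
ee_pos: [0.5049, 0.2722, 0.0915]
eef_rot: [0.989, 0.145, 0.001, -0.0]
ft_force: [0.5, 0.0, 0.6]
width: 0.0873
grip_force: 0.0
dp [-0.012 -0.046  0.481] rot [-0.0001 -0.0003 -0.0015]
now [504.9 272.2  91.5] t 44.575 q [ 0.    0.42 -0.71  1.72  0.3   1.11 -2.07] w 87.3
```

```bash

python3 -m pendant '[{"dp":[-0.012,-0.046,0.1],"rotation":[0,0,-0.0015],"jaw":1},{"dp":[-0.012,-0.046,0.25],"rotation":[0,0,-0.0015],"jaw":1},{"dp":[-0.012,-0.046,0.4],"rotation":[0,0,-0.0015],"jaw":1},{"dp":[-0.012,-0.046,0.48],"rotation":[0,0,-0.0015],"jaw":1},{"dp":[-0.012,-0.046,0.48],"rotation":[0,0,-0.0015],"jaw":0.85},{"dp":[-0.012,-0.046,0.48],"rotation":[0,0,-0.0015],"jaw":0.75}]'
python3 -m pendant '[{"dp":[0,0,0],"rotation":[0,0,0],"jaw":0.65},{"dp":[0,0,0],"rotation":[0,0,0],"jaw":0.45},{"dp":[0,0,0],"rotation":[0,0,0],"jaw":0.45},{"dp":[0,0,0],"rotation":[0,0,0],"jaw":0.45},{"dp":[0,0,-0.05],"rotation":[0,0,0],"jaw":0.45},{"dp":[0,0,-0.05],"rotation":[0,0,0],"jaw":0.45}]' 20
python3 plan.py 500.4 281.6 20 -72.8
```

```text
time: 45.32
ee_pos: [0.5009, 0.2784, 0.0187]
eef_rot: [0.989, 0.15, 0.001, -0.0]
ft_force: [0.2, 0.7, 0.3]
width: 0.0739
grip_force: 0.0
time: 46.08
ee_pos: [0.5006, 0.278, 0.0257]
eef_rot: [0.989, 0.15, 0.0, -0.0]
ft_force: [0.2, 0.2, -3.3]
width: 0.0541
grip_force: 20.0
dp [ 0.006 -0.023  0.038] rot [-0.     -0.0001  0.    ]
now [500.6 278.   25.7] t 46.075 q [-0.04  0.5  -0.67  1.77  0.37  0.99 -2.12] w 54.1
```

```bash

python3 -m pendant '[{"dp":[0,-0.023,0],"rotation":[0,0,0],"jaw":0.45},{"dp":[0,-0.023,0],"rotation":[0,0,0],"jaw":0.45},{"dp":[0,-0.023,0.03],"rotation":[0,0,0],"jaw":0.45},{"dp":[0,-0.023,0.048],"rotation":[0,0,0],"jaw":0.45},{"dp":[0,-0.023,0.048],"rotation":[0,0,0],"jaw":0.45}]'
python3 -m pendant '[{"dp":[0,0,0],"rotation":[0,0,0],"jaw":0.75},{"dp":[0,0,0],"rotation":[0,0,0],"jaw":0.9},{"dp":[0,0,0],"rotation":[0,0,0],"jaw":0.9},{"dp":[0,0,-0.1],"rotation":[0,0,0],"jaw":0.9},{"dp":[0,0,-0.4],"rotation":[0,0,0],"jaw":1},{"dp":[0,0,-0.8],"rotation":[0,0,0],"jaw":1},{"dp":[0,0,-1],"rotation":[0,0,0],"jaw":1},{"dp":[0,0,-1],"rotation":[0,0,0],"jaw":1}]'
python3 -m pendant '[{"dp":[0,0.3,0],"rotation":[0,0,0],"jaw":1},{"dp":[0,0.6,0],"rotation":[0,0,0],"jaw":1},{"dp":[0,0.95,0],"rotation":[0,0,0],"jaw":1},{"dp":[0,0.95,0],"rotation":[0,0,0],"jaw":1}]'
python3 -m pendant '[{"dp":[0,0.3,0],"rotation":[0,0,0],"jaw":1},{"dp":[0,0.6,0],"rotation":[0,0,0],"jaw":1},{"dp":[0,0.95,0],"rotation":[0,0,0],"jaw":1},{"dp":[0,0.95,0],"rotation":[0,0,0],"jaw":1}]'
python3 -m pendant '[{"dp":[0,0.3,0],"rotation":[0,0,0],"jaw":1},{"dp":[0,0.6,0],"rotation":[0,0,0],"jaw":1},{"dp":[0,0.95,0],"rotation":[0,0,0],"jaw":1},{"dp":[0,0.95,0],"rotation":[0,0,0],"jaw":1},{"dp":[0,0.95,0],"rotation":[0,0,0],"jaw":1}]'
python3 - <<'E'
from h import *
c=snap("top",11);z=cloud(c)[...,2];H=hsv(c);h,s,v=H[...,0],H[...,1],H[...,2]
wood=(h>10)&(h<25)&(s>60)&(v>150)&(s<165)
print("tub",circ(c,blob((z>.046)&(z<.056),(312,231)),.05),"tray",circ(c,blob(wood,(306,240)),.005))
print("paper",rect(c,blob((s<60)&(v>170),(163,231)),.05),"tray",rect(c,blob(wood,(165,240)),.005))
print("stap",rect(c,blob((z>.036)&(z<.056),(238,190)),.044),"oblong",rect(c,blob(wood,(238,205)),.005))
print("glue",circ(c,blob(z>.05,(238,243)),.058),"tape",rect(c,blob((s<90)&(v>90)&(z<.03),(315,164)),.009))
print("mug diff",np.abs(c["image"][130:180,125:180].astype(int)-load("top",0)["image"][130:180,125:180]).mean())
E
```

```text
time: 46.7
ee_pos: [0.4993, 0.281, 0.0181]
eef_rot: [0.989, 0.15, -0.0, 0.0]
ft_force: [-1.6, -1.5, 3.4]
width: 0.0536
grip_force: 20.0
time: 47.7
ee_pos: [0.5006, 0.2822, 0.1718]
eef_rot: [0.989, 0.15, 0.003, -0.001]
ft_force: [-0.0, 0.8, -0.7]
width: 0.0867
grip_force: 0.0
time: 48.2
ee_pos: [0.5426, 0.1398, 0.1674]
eef_rot: [0.989, 0.146, -0.001, 0.001]
ft_force: [-0.2, 0.9, 0.5]
width: 0.0867
grip_force: 0.0
time: 48.7
ee_pos: [0.5841, 0.0045, 0.1672]
eef_rot: [0.989, 0.147, -0.001, 0.001]
ft_force: [0.5, 0.9, 0.2]
width: 0.0873
grip_force: 0.0
time: 49.32
ee_pos: [0.6258, -0.1252, 0.1677]
eef_rot: [0.989, 0.15, -0.0, -0.001]
ft_force: [0.1, 0.4, -0.1]
width: 0.0869
grip_force: 0.0
tub ell (465.7,-73.5) 58.2x59.1  enc (465.7,-73.5) d59.7 tray ell (465.4,-72.8) 98.7x103.7  enc (466.0,-74.1) d104.2
paper rect (498.1,278.3) 47.5x47.0 long axis 106.8 deg tray rect (498.4,279.0) 95.1x93.9 long axis 17.2 deg
stap rect (587.9,94.2) 78.4x24.2 long axis 32.6 deg oblong rect (588.2,94.0) 116.3x79.0 long axis 32.6 deg
glue ell (452.1,99.1) 25.3x26.3  enc (452.6,98.5) d27.2 tape rect (636.7,-106.9) 48.5x31.7 long axis 107.9 deg
mug diff 2.8598787878787877
```

```bash
python3 -c "
from bench import r
print(r.close_job())"
```

```text
the job is handed in; nothing more can be done
None
```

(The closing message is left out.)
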